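Load the fitting rack with slugs and insert cases and tag it

ROBOT

A 6-joint arm with a two-finger parallel gripper is mounted at the origin on the work surface. World frame = base frame: x ahead of the robot, y to its left, z up, the work surface at z = 0. Lengths are in mm, angles in rad, forces in N, time in s.
With the tool pointing down it reaches from about 350 to 775 mm from the base axis. Payload 7.3 kg.
Tool frame: the origin (TCP) lies at the centre of the arm's flange, where the gripper is bolted on; the fingertips stand 178 mm ahead of it and the grasp point (between the pads) lies 159 mm ahead of it; z points along the fingers, y is the line along which they close (so a half turn about z gives the same grasp; the last joint's range is limited). The gripper opens to 92 mm and grips with 3 to 60 N. Pads are 19 mm wide; open, the fingers measure 130 mm over their backs; the gripper's body (75 mm by 190 mm) begins 47 mm behind the grasp point.
Start: joints at [-1.44, 0.342, 1.524, -0, 1.275, -0.146], TCP at [143.491, -505.013, 404.741] pointing down, gripper open.
Joint ranges: [-2.53, 2.53], [-0.77, 2.02], [0.04, 2.7], [-1, 4.14], [0.28, 2.66], [-3.11, 3.11]. Speed limits (rad/s): [2.57, 2.57, 3.14, 3.14, 3.14, 3.14].

INTERFACE

Orientations are given as [roll, pitch, yaw] about the fixed x, y, z axes, in that order (R = Rz(yaw) Ry(pitch) Rx(roll)).
In Python, from plant import * gives the robot as it stands. The module is installed in compiled form; this text tells all that it offers.
- The arm moves only by the shell command python3 -m inch 'ROWS'. ROWS is JSON, a list of rows, each a list of 5 numbers: the shift along the tool's x, y, z in m, then the turn about the tool's z in rad, then the opening, from 0 (shut) to 1 (fully open). In form: [[tx, ty, tz, spin, claw], ...]. A call has 1 to 8 rows; each row is the pose to reach, as a shift and turn from the pose commanded when the call began, along the tool's axes at that moment; what a row does not reach only later rows make up. A row lasts 1/12 s, in which the tool goes at most 41.7 mm and 7.16 degrees, less where a joint would pass 70% of its speed; a pose out of reach is approached as far as the arm can. A call with a gripper value outside its range is refused whole. The fingers move at their own pace and stop on an object; the grip force is fixed at half the most. Time passes only in rows, so rows that repeat a pose let the fingers close. It gives the time, the measured TCP pose, the force, the opening and the grip force at its end, in the units of the state.
- get_obs(): the state, without advancing time (a new reading comes with each control period).
- capture(name): name is "scene" or "top" or "wrist"; returns a dict with "color" (384x512x3 uint8, red, green, blue), "intrinsics" (3x3 intrinsics, pixels), "pose" (4x4, takes a point from camera to world coordinates). Camera axes: x right, y down, z forward; pixel columns grow to the right and rows downward; lengths in mm; the calibration is good to about 2 mm. A picture is of the moment at which its call begins. There is no depth.
- close_job(): hands the job in; it is judged then, once.
Trained networks look in a picture, given as the dict that the camera call returned (one of the last four; its "shot" number tells which), for a name from the list of things; names that differ only in an ending like _2 or _b are one class to them, and where a whole thing is asked for, a point or a joint stands for the part that bears it (a point fixed in the world has none). Each returns a list of dicts, best first, with "conf" (0 to 1); they miss things now and then, are a little off and sometimes report something else, mostly with a low value. They report only what shows in the picture. A call takes as long as a camera call. They do not tell look-alikes from the thing itself.
- look_for(picture, target): "rect" ([centre column, centre row, width, height] in pixels, round what is visible of it).
- trace(picture, target): "pixels" (384x512 bool, what is visible of it) and "rect" ([centre column, centre row, width, height] in pixels, round what is visible of it).
- tip_of(picture, target): "centre" ([column, row] in pixels: a listed point, or the origin of a listed thing).
The state is a dict: "time": time; "joint_positions": joint angles; "dq": joint speeds; "tau": joint torques, N m; "tool_pos": TCP position; "tcp_rot": TCP orientation; "contact_force": force on the tool from outside, world axes, zero at the start; "moment": the same for the moment, N m; "grip_width": finger opening in mm; "finger_force": force on a finger pad.
Only numpy, scipy, OpenCV 4.12 (cv2) and the standard library are available. Lean on these libraries where they do the work, as an engineer would, in place of code of your own. Each camera call takes 0.05 s, during which the arm holds its last target. There are 200 camera calls.

TASK

Load the fitting rack on the pro shop counter: stand the thumb slugs upright in the slug pockets (the row away from the robot), each length in its own pocket with the shortest (60 mm) in pocket 1 beside the post, then 75, 90 and 105 mm in pockets 2, 3 and 4, working from the shortest slug to the longest; if a length is missing today, leave its pocket empty. Then lay one case of finger inserts in the well directly in front of each slug, down on the floor of the well, leaving any spare case on the counter, and last of all drop the job tag's hole over the post so that the tag lies flat on the rack. Leave the cone pilot, bottle, caliper and ball where they are.

Things in the scene. Friction and masses are not known exactly. Their poses are not given: they have to be found in the camera images.
- rack: fixed wood rack block 150 x 375 x 26 mm, origin under its centre. In its top, 16 mm deep and 80 mm apart along y: a row of four slug pockets 50 x 50 mm (at x +42 mm, away from the robot) and, in front of them, a row of four case wells 76 (along rack x) x 52 mm (at x -29 mm, near the robot). A steel post stands on the top at the -y end; pockets count 1 to 4 from that end
- pocket1 (a point): floor centre of slug pocket 1 (pocket 1 is next to the post; rack frame x +42, y -82, z 10 mm)
- pocket2 (a point): floor centre of slug pocket 2 (pocket 1 is next to the post; rack frame x +42, y -2, z 10 mm)
- pocket3 (a point): floor centre of slug pocket 3 (pocket 1 is next to the post; rack frame x +42, y 78, z 10 mm)
- pocket4 (a point): floor centre of slug pocket 4 (pocket 1 is next to the post; rack frame x +42, y 158, z 10 mm)
- well1 (a point): floor centre of case well 1, directly in front of slug pocket 1 (rack frame x -29, y -82, z 10 mm)
- well2 (a point): floor centre of case well 2, directly in front of slug pocket 2 (rack frame x -29, y -2, z 10 mm)
- well3 (a point): floor centre of case well 3, directly in front of slug pocket 3 (rack frame x -29, y 78, z 10 mm)
- well4 (a point): floor centre of case well 4, directly in front of slug pocket 4 (rack frame x -29, y 158, z 10 mm)
- post (a point): foot of the steel post, at the level of the rack's top (rack frame x +40, y -154, z 26 mm); the post is 10 mm in diameter and rises 60 mm above this point
- slug1: matte black solid thumb slug, cylinder 38 mm in diameter and 60 mm long (length 1 of the four lengths 60, 75, 90, 105), standing on end; origin at the centre of its underside, z along its length. May be absent
- slug2: matte black solid thumb slug, cylinder 38 mm in diameter and 75 mm long (length 2 of the four lengths 60, 75, 90, 105), standing on end; origin at the centre of its underside, z along its length. May be absent
- slug3: matte black solid thumb slug, cylinder 38 mm in diameter and 90 mm long (length 3 of the four lengths 60, 75, 90, 105), standing on end; origin at the centre of its underside, z along its length. May be absent
- slug4: matte black solid thumb slug, cylinder 38 mm in diameter and 105 mm long (length 4 of the four lengths 60, 75, 90, 105), standing on end; origin at the centre of its underside, z along its length. May be absent
- case1: red plastic case of finger inserts, closed box 64 (x) x 40 (y) x 32 mm (z), lying on the counter; origin at its CENTRE. The four cases are alike
- case2: red plastic case of finger inserts, closed box 64 (x) x 40 (y) x 32 mm (z), lying on the counter; origin at its CENTRE. The four cases are alike
- case3: red plastic case of finger inserts, closed box 64 (x) x 40 (y) x 32 mm (z), lying on the counter; origin at its CENTRE. The four cases are alike
- case4: red plastic case of finger inserts, closed box 64 (x) x 40 (y) x 32 mm (z), lying on the counter; origin at its CENTRE. The four cases are alike
- tag: white plastic job tag, flat plate 110 (its x) x 40 (its y) x 10 mm (z) lying on the counter, origin under its centre. A 26 x 26 mm square hole goes through it near its +x end, centred 32 mm from the origin; the rest is solid
- tag_hole (a point): centre of the tag's square hole, at the level of its underside
- cone: bystander: brass cone pilot, 64 mm across and 75 mm high, origin under its centre
- cleaner: bystander: white bottle 68 mm across and 180 mm high, origin under its centre
- caliper: bystander: caliper lying flat, 190 mm long, origin under the middle of its beam
- ball: bystander: fixed bowling ball, 216 mm across, on a rubber cup 30 mm high; origin under the cup
Things that resemble listed ones, but are neither listed nor needed, are in the scene too. Leave any blue or pink look-alike of the slug1 alone.

How it is judged:
By the outcome, as a careful person would: the job done as asked, in the order asked, and still so for the second after the job is handed in, with the robot touching nothing.
Of slug1, slug2, slug3, slug4 only 3 to 4 are there at a start; the rules pass over those that are not, and their reading is None.
At some moment in a run one of case1, case2, case3, case4, tag may be knocked a few centimetres aside while the robot is not near it.
It also fails if it takes over 210 s, if anything falls off the work surface, if the arm or the gripper's body presses on something with over 40 N, if the wrist force passes 120 N, or if a joint passes its speed limit or range.

## Working session

There is one attempt and no reset: what is moved stays moved. The work goes in short steps, Python scripts to look and compute and a shell command to move; the robot and the scene stay as the last step left them, time stands still between calls to the robot, and variables do not carry over. Pictures are saved under pics/ and viewed, at most 14 in all, crops included, and the job is handed in when it is done.

```bash
mkdir -p pics; python3 - <<'E'
from plant import *
import cv2,numpy as np
for n in ["scene","top"]:
    p=capture(n); cv2.imwrite(f"pics/{n}0.png",cv2.resize(p["color"][:,:,::-1],(800,600),interpolation=cv2.INTER_CUBIC))
    print(n,np.round(p["pose"],3).tolist(),p["intrinsics"].tolist() if hasattr(p["intrinsics"],'tolist') else p["intrinsics"])
    for t in ["rack","slug1","slug2","slug3","slug4","case1","tag","tag_hole","post","pocket1","pocket4","well1","well4","cone","cleaner","caliper","ball"]:
        f=tip_of(p,t); print(t,[(np.round(d["centre"]).tolist(),round(d["conf"],2)) for d in f[:6]])
print(get_obs())
E
```

```text
scene [[0.576, 0.539, -0.614, 1340.169], [0.817, -0.362, 0.448, -471.129], [0.019, -0.76, -0.649, 842.804], [0.0, 0.0, 0.0, 1.0]] [[361.35228334669273, 0.0, 257.1215457321579], [0.0, 361.35228334669273, 191.37457344297016], [0.0, 0.0, 1.0]]
rack [([279.0, 173.0], 0.71)]
slug1 [([175.0, 258.0], 0.81), ([104.0, 246.0], 0.8), ([150.0, 253.0], 0.79), ([180.0, 269.0], 0.76), ([276.0, 189.0], 0.68), ([138.0, 232.0], 0.67)]
slug2 [([175.0, 258.0], 0.81), ([104.0, 246.0], 0.8), ([150.0, 253.0], 0.79), ([180.0, 269.0], 0.76), ([276.0, 189.0], 0.68), ([138.0, 232.0], 0.67)]
slug3 [([175.0, 258.0], 0.81), ([104.0, 246.0], 0.8), ([150.0, 253.0], 0.79), ([180.0, 269.0], 0.76), ([276.0, 189.0], 0.68), ([138.0, 232.0], 0.67)]
slug4 [([175.0, 258.0], 0.81), ([104.0, 246.0], 0.8), ([150.0, 253.0], 0.79), ([180.0, 269.0], 0.76), ([276.0, 189.0], 0.68), ([138.0, 232.0], 0.67)]
case1 [([198.0, 191.0], 0.81), ([211.0, 210.0], 0.77), ([176.0, 224.0], 0.72), ([154.0, 207.0], 0.66)]
tag [([204.0, 245.0], 0.55)]
tag_hole [([201.0, 239.0], 0.81), ([150.0, 255.0], 0.54), ([203.0, 244.0], 0.3)]
post [([270.0, 2
[... 2406 characters left out ...]
: 1.8, 'joint_positions': array([-1.43999150e+00,  3.41996161e-01,  1.52410627e+00, -1.68085823e-05,
        1.27536439e+00, -1.45968695e-01]), 'dq': array([ 1.43525683e-03, -7.95702146e-05, -5.23541908e-04,  9.42459447e-05,
       -7.04419053e-04,  2.78561287e-04]), 'tau': array([-9.36907527e-04, -4.31128943e+01, -2.44477665e+01,  7.17287371e-02,
        4.82932711e-02,  2.79446294e-05]), 'tool_pos': array([ 143.49368206, -505.01436971,  404.74030968]), 'tcp_rot': array([3.14147050e+00, 3.42124922e-05, 2.76778412e-01]), 'contact_force': array([0.2912539 , 0.23525895, 0.42474805]), 'moment': array([ 0.0042595 ,  0.0424723 , -0.00594501]), 'finger_force': 0.0, 'grip_width': 91.56622239304536}
```

View pics/scene0.png

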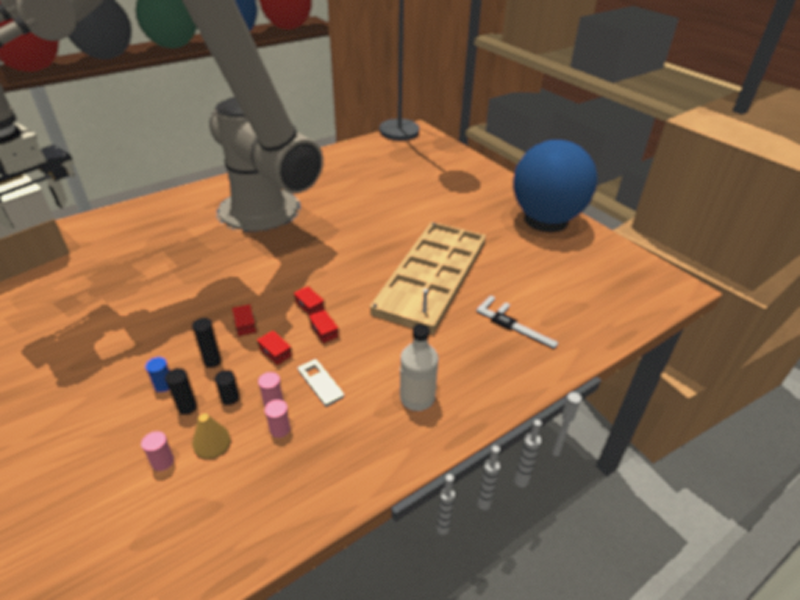

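View pics/top0.png

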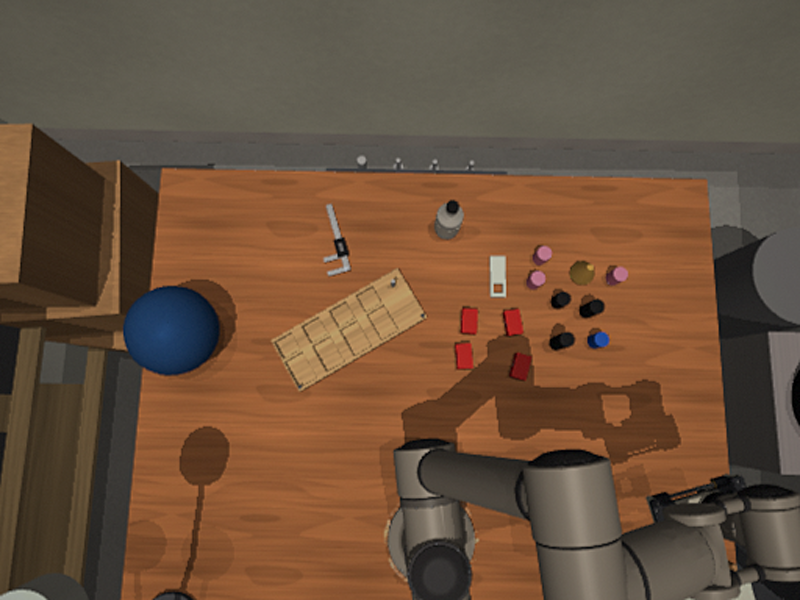

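The scene view (800 px frame) shows three black slugs at (207,343), (181,391) and (228,388). The look-alikes are blue at (158,374) and pink at (270,388), (277,420) and (157,452). The cone is at (210,436), the four red cases sit around (270,325), and the tag is at (320,382) with its hole end towards the robot. One slug length is missing, so I'll measure their heights.

```bash
cat > h.py <<'E'
from plant import *
import cv2,numpy as np
def p2w(p,uv,z):
    K=p["intrinsics"];T=np.array(p["pose"]);d=T[:3,:3]@np.linalg.inv(K)@np.array([uv[0],uv[1],1.])
    return T[:3,3]+d*(z-T[2,3])/d[2]
def proj(p,X):
    T=np.array(p["pose"]);c=(np.atleast_2d(X)-T[:3,3])@T[:3,:3];c=c@np.array(p["intrinsics"]).T
    return c[:,:2]/c[:,2:]
def delta(xyz,yaw=None,frm=None,fyaw=None):
    o=get_obs();P=np.array(o["tool_pos"]) if frm is None else np.array(frm);w=o["tcp_rot"][2] if fyaw is None else fyaw
    d=np.array(xyz)-P;s=0 if yaw is None else -((yaw-w+np.pi/2)%np.pi-np.pi/2)
    c,n=np.cos(w),np.sin(w)
    return np.round([(c*d[0]+n*d[1])/1e3,(n*d[0]-c*d[1])/1e3,-d[2]/1e3,s],4).tolist()
def save(p,n): cv2.imwrite(f"pics/{n}.png",cv2.resize(p["color"][:,:,::-1],(800,600),interpolation=cv2.INTER_CUBIC))
E
python3 - <<'E'
from h import *
p=capture("wrist");T=np.array(p["pose"]);print(np.round(T,3).tolist(),p["intrinsics"].tolist())
for n in ["top","scene"]:
    p=capture(n)
    for t,z in [("slug1",0),("case1",16),("tag",0),("tag_hole",0),("rack",0),("pocket1",10),("post",26),("cone",0),("cleaner",0),("ball",0)]:
        print(n,t,[(np.round(p2w(p,d["centre"],z)[:2]).tolist(),round(d["conf"],2)) for d in tip_of(p,t) if d["conf"]>.4])
print(delta([480,-300,480],0))
E
```

```text
[[0.272, -0.929, -0.252, 210.493], [-0.962, -0.263, -0.071, -485.575], [-0.001, 0.261, -0.965, 384.718], [0.0, 0.0, 0.0, 1.0]] [[335.6448137964505, 0.0, 254.344462899956], [0.0, 335.6448137964505, 190.9029882268559], [0.0, 0.0, 1.0]]
top slug1 [([585.0, -397.0], 0.71), ([668.0, -463.0], 0.71), ([589.0, -323.0], 0.64), ([647.0, -259.0], 0.56), ([712.0, -286.0], 0.5), ([490.0, -421.0], 0.49), ([490.0, 199.0], 0.48), ([481.0, -321.0], 0.44)]
top case1 [([583.0, -389.0], 0.74), ([447.0, -80.0], 0.6), ([410.0, -223.0], 0.52), ([545.0, -98.0], 0.47)]
top tag [([668.0, -170.0], 0.79), ([488.0, 638.0], 0.61)]
top tag_hole [([628.0, -163.0], 0.7), ([678.0, -388.0], 0.46)]
top rack [([520.0, 217.0], 0.92), ([671.0, -380.0], 0.65)]
top pocket1 [([595.0, 172.0], 0.75), ([543.0, 237.0], 0.72), ([515.0, 311.0], 0.69), ([475.0, 375.0], 0.63)]
top post [([644.0, 118.0], 0.69)]
top cone [([674.0, -378.0], 0.74)]
top cleaner [([809.0, -43.0], 0.64)]
top ball [([428.0, -218.0], 0.75), ([495.0, 642.0], 0.59)]
scene slug1 [([483.0, -316.0], 0.85), ([660.0, -467.0], 0.85), ([697.0, -274.0], 0.83), ([590.0, -325.0], 0.73), ([481.0, -414.0], 0.69), ([567.0, -409.0], 0.58), ([662.0, -271.0], 0.55)]
scene case1 [([542.0, -209.0], 0.87), ([436.0, -65.0], 0.64), ([548.0, -93.0], 0.49), ([425.0, -225.0], 0.48), ([456.0, 375.0], 0.46)]
scene tag [([659.0, -165.0], 0.69)]
scene tag_hole [([630.0, -173.0], 0.63)]
scene rack [([512.0, 212.0], 0.79), ([751.0, 267.0], 0.74)]
scene pocket1 [([463.0, 377.0], 0.96), ([508.0, 307.0], 0.93), ([538.0, 239.0], 0.83), ([597.0, 169.0], 0.81), ([475.0, 207.0], 0.5)]
scene post [([638.0, 107.0], 0.71), ([439.0, -225.0], 0.66)]
scene cone [([676.0, -388.0], 0.66)]
scene cleaner [([784.0, -37.0], 0.7)]
scene ball [([488.0, 612.0], 0.78)]
[0.3797, -0.1053, -0.0753, 0.2768]
```

```bash
python3 -m inch '[[0.24,-0.06,-0.04,0.14,1],[0.24,-0.06,-0.04,0.14,1],[0.24,-0.06,-0.04,0.14,1],[0.24,-0.06,-0.04,0.14,1],[0.24,-0.06,-0.04,0.14,1],[0.24,-0.06,-0.04,0.14,1],[0.24,-0.06,-0.04,0.14,1],[0.24,-0.06,-0.04,0.14,1]]'
python3 - <<'E'
from h import *
print(delta([560,-260,480],0))
E
```

```text
time: 3.62
tool_pos: [359.7, -380.3, 445.1]
tcp_rot: [3.141, -0.001, 0.141]
contact_force: [-1.4, 0.7, -0.9]
grip_width: 91.8
finger_force: 0.0
[0.2152, -0.0909, -0.0349, 0.1413]
```

```bash
python3 -m inch '[[0.215,-0.09,-0.035,0.14,1],[0.215,-0.09,-0.035,0.14,1],[0.215,-0.09,-0.035,0.14,1],[0.215,-0.09,-0.035,0.14,1],[0.215,-0.09,-0.035,0.14,1],[0.215,-0.09,-0.035,0.14,1],[0.215,-0.09,-0.035,0.14,1],[0.215,-0.09,-0.035,0.14,1]]'
python3 - <<'E'
from h import *
p=capture("wrist");save(p,"w1")
s=capture("scene");t=capture("top")
np.savez("v.npz",w=p["color"],s=s["color"],t=t["color"],wp=p["pose"],wk=p["intrinsics"],sp=s["pose"],sk=s["intrinsics"],tp=t["pose"],tk=t["intrinsics"])
for t,z in [("slug1",0),("case1",16),("tag",0),("tag_hole",0)]:
    print(t,[(np.round(d["centre"]).tolist(),np.round(p2w(p,d["centre"],z)[:2]).tolist(),round(d["conf"],2)) for d in tip_of(p,t) if d["conf"]>.3])
E
```

```text
time: 4.28
tool_pos: [559.0, -263.6, 478.8]
tcp_rot: [3.142, 0.001, -0.002]
contact_force: [-1.2, -0.3, 0.1]
grip_width: 91.7
finger_force: 0.0
slug1 [([363.0, 199.0], [491.0, -418.0], 0.96), ([265.0, 28.0], [715.0, -277.0], 0.96), ([420.0, 71.0], [663.0, -477.0], 0.89), ([294.0, 200.0], [490.0, -319.0], 0.8), ([253.0, 89.0], [642.0, -262.0], 0.74), ([355.0, 142.0], [573.0, -400.0], 0.69), ([303.0, 125.0], [595.0, -328.0], 0.56)]
case1 [([123.0, 234.0], [445.0, -76.0], 0.91), ([223.0, 248.0], [423.0, -218.0], 0.83), ([130.0, 172.0], [535.0, -95.0], 0.72), ([211.0, 172.0], [535.0, -204.0], 0.67)]
tag [([182.0, 74.0], [661.0, -170.0], 0.94)]
tag_hole [([184.0, 100.0], [628.0, -170.0], 0.69)]
```

View pics/w1.png

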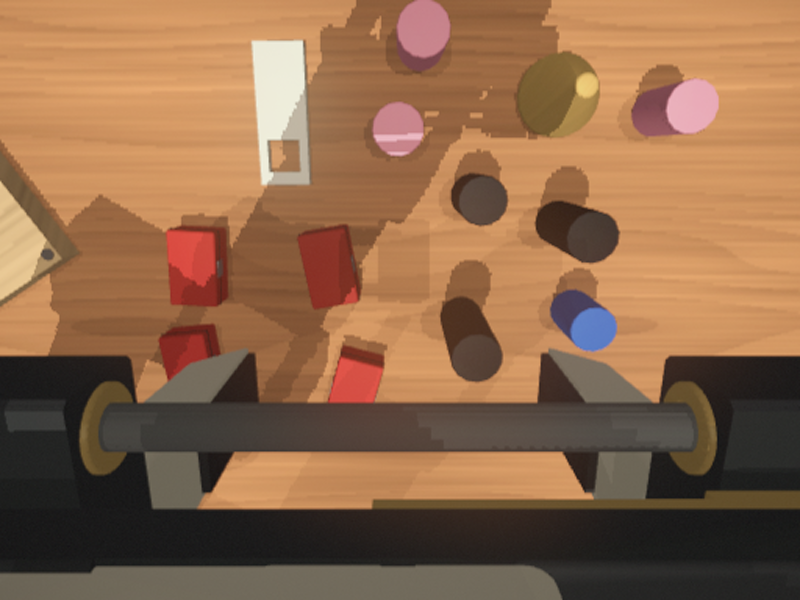

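The wrist view (800 px frame) shows the three blacks: A (480,199), short; B (577,232), long; C (470,340), longest or the same as B. Blue is at (584,320) and pinks at (423,30), (397,129) and (680,107). I'll fit each black one's length from silhouettes in all three views.

```bash
cat > fit.py <<'E'
from h import *
from scipy.optimize import minimize
U=4
def cyl(x,y,h,z0=0,r=19):
    a=np.linspace(0,2*np.pi,40);c=np.c_[x+r*np.cos(a),y+r*np.sin(a)]
    return np.r_[np.c_[c,np.full(40,z0)],np.c_[c,np.full(40,z0+h)]]
def box(x,y,yaw,L,W,H,z0=0):
    c=np.array([[i*L/2,j*W/2] for i in(-1,1) for j in(-1,1)]);R=np.array([[np.cos(yaw),-np.sin(yaw)],[np.sin(yaw),np.cos(yaw)]])
    c=c@R.T+[x,y];return np.r_[np.c_[c,np.full(4,z0)],np.c_[c,np.full(4,z0+H)]]
def iou(p,m,X):
    h=cv2.convexHull(((proj(p,X)+.5)*U*16-8).astype(np.int32));y=np.zeros(m.shape,np.uint8);cv2.fillConvexPoly(y,h,1,shift=4)
    return (y&m).sum()/max(1,(y|m).sum())
def up(m): return (cv2.resize(m.astype(np.float32),None,fx=U,fy=U,interpolation=cv2.INTER_LINEAR)>.5).astype(np.uint8)
def masks(ps,name):
    return [[(np.array(d["rect"]),up(d["pixels"])) for d in trace(p,name) if d["conf"]>.3] for p in ps]
def pick(p,ms,X):
    b=max(ms,key=lambda m:iou(p,m[1],X),default=None)
    return b[1] if b is not None and iou(p,b[1],X)>.25 else None
def fit(ps,ms,shape,x0,step):
    use=[(p,m) for p,m in ((p,pick(p,mm,shape(*x0))) for p,mm in zip(ps,ms)) if m is not None]
    f=lambda v:-sum(iou(p,m,shape(*v)) for p,m in use)
    r=minimize(f,x0,method="Nelder-Mead",options=dict(initial_simplex=np.array([x0]+[np.array(x0)+np.eye(len(x0))[i]*step[i] for i in range(len(x0))]),xatol=.2,fatol=1e-4))
    return r.x,[round(iou(p,m,shape(*r.x)),3) for p,m in use]
E
python3 - <<'E'
from fit import *
ps=[capture(n) for n in("wrist","scene","top")]
ms=masks(ps,"slug1")
for s in [(592,-326),(574,-402),(486,-318)]:
    v,i=fit(ps,ms,cyl,[*s,80],[6,6,15]);print("slug",np.round(v,1),i)
    for k in range(3):
        v,i=fit(ps[k:k+1],ms[k:k+1],cyl,[*v[:2],80],[6,6,15]);print("   ",k,np.round(v,1),i)
ms=masks(ps,"case1")
for s in [(445,-75,0),(423,-220,-.2),(540,-97,0),(538,-207,.1)]:
    v,i=fit(ps,ms,lambda a,b,c:box(a,b,c,64,40,32),list(s),[6,6,.2]);print("case",np.round(v,2),i)
ms=masks(ps,"tag")
v,i=fit(ps,ms,lambda a,b,c:box(a,b,c,110,40,10),[662,-170,3.14],[6,6,.2]);print("tag",np.round(v,2),i)
ms=masks(ps[1:],"rack")
v,i=fit(ps[1:],ms,lambda a,b,c:box(a,b,c,150,375,26),[520,217,.57],[6,6,.1]);print("rack",np.round(v,3),i)
E
```

```text
slug [ 596.2 -326.    57.7] [np.float64(0.909), np.float64(0.932)]
    0 [ 595.6 -328.3   48.9] [np.float64(0.961)]
    1 [ 595.2 -324.7   55.9] [np.float64(0.957)]
    2 [ 595.2 -324.7   80. ] []
slug [ 572.7 -401.8   84. ] [np.float64(0.954), np.float64(0.828), np.float64(0.464)]
    0 [ 572.4 -403.1   81.4] [np.float64(0.969)]
    1 [ 568.9 -398.3   81. ] [np.float64(0.881)]
    2 [ 572.3 -409.4   15.9] [np.float64(0.662)]
slug [ 488.6 -319.3  105.6] [np.float64(0.95), np.float64(0.884)]
    0 [ 487.2 -320.3  103.6] [np.float64(0.972)]
    1 [ 482.8 -316.5   99.1] [np.float64(0.949)]
    2 [ 482.8 -316.5   80. ] []
case [ 4.4749e+02 -7.8480e+01  1.0000e-01] [np.float64(0.446), np.float64(0.773), np.float64(0.882)]
case [ 4.2571e+02 -2.2245e+02 -2.5000e-01] [np.float64(0.656), np.float64(0.787), np.float64(0.506)]
case [ 5.3875e+02 -9.0720e+01 -8.0000e-02] [np.float64(0.935), np.float64(0.856)]
case [ 5.3772e+02 -2.0471e+02  1.5000e-01] [np.float64(0.965), np.float64(0.919), np.float64(0.863)]
tag [ 661.22 -169.15    3.14] [np.float64(0.85), np.float64(0.744), np.float64(0.84)]
rack [511.726 219.046   0.554] [np.float64(0.943), np.float64(0.967)]
```

```bash
python3 - <<'E'
from fit import *
z=np.load("v.npz")
ps=[dict(color=z[k],pose=z[k+"p"],intrinsics=z[k+"k"]) for k in "wst"]
for s,h in [((596,-327),60),((572,-402),85),((488,-319),105)]:
    ms=[]
    for p in ps:
        c=p["color"].astype(float)
        m=cv2.resize(p["color"],None,fx=U,fy=U,interpolation=cv2.INTER_CUBIC).astype(float)
        d=(m[...,0]<85)&((m[...,0]-m[...,2])<28)
        q=proj(p,cyl(*s,h,r=26)).mean(0)*U; hh=cv2.convexHull((proj(p,cyl(*s,h,r=27))*U).astype(np.int32))
        w=np.zeros(d.shape,np.uint8);cv2.fillConvexPoly(w,hh,1)
        ms.append([(None,(d&(w>0)).astype(np.uint8))])
    for k in (slice(0,3),slice(0,1),slice(1,2),slice(2,3)):
        v,i=fit(ps[k],ms[k],cyl,[*s,h],[5,5,12]);print(np.round(v,1),np.round(i,3))
    print([round(-x,3) for x in [ -sum(iou(p,m[0][1],cyl(*v[:2],hh)) for p,m in zip(ps,ms)) for hh in (60,75,90,105)]])
p=ps[0];a=cv2.resize(p["color"][90:240,260:400,::-1],None,fx=4,fy=4,interpolation=cv2.INTER_CUBIC)
b=cv2.resize(ps[1]["color"][190:270,90:170,::-1],(600,600),interpolation=cv2.INTER_CUBIC)[:,:]
a=cv2.resize(a,(400,428));b=cv2.resize(b,(400,428));cv2.imwrite("pics/c1.png",np.hstack([a,b]))
E
```

```text
[ 604.8 -323.3   67.3] [0.642 0.645]
[ 596. -327.   60.] []
[ 590.4 -325.5   48.8] [0.802]
[ 599.3 -315.   103.2] [0.762]
[np.float64(1.057), np.float64(1.077), np.float64(1.107), np.float64(1.118)]
[ 577.  -404.1   92.9] [0.435 0.72  0.797]
[ 561.7 -430.9   14.1] [0.894]
[ 567.8 -403.3   84.7] [0.772]
[ 577.6 -403.7   94.5] [0.805]
[np.float64(1.475), np.float64(1.742), np.float64(1.937), np.float64(1.851)]
[ 482. -317.   94.] [0.778]
[ 488. -319.  105.] []
[ 482. -317.   94.] [0.778]
[ 488. -319.  105.] []
[np.float64(0.724), np.float64(0.794), np.float64(0.865), np.float64(0.877)]
```

View pics/c1.png

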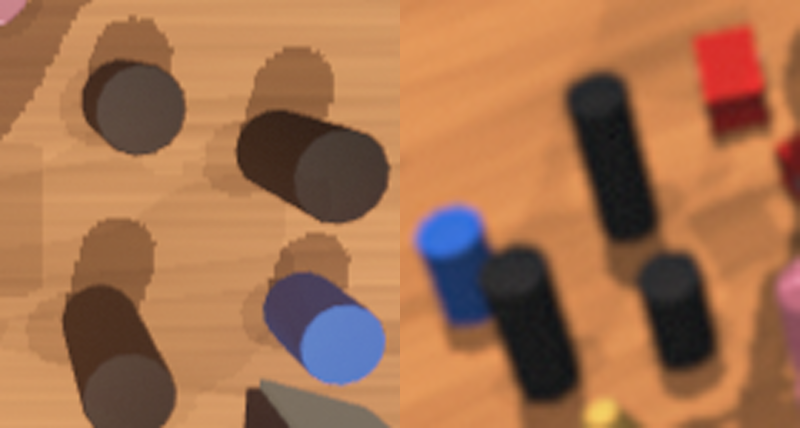

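Lengths: A is about 58 mm, so 60; C is about 105 mm; B's projected length is about 1.5 times A's, so 90. The 75 mm slug is missing. The crop confirms that A at wrist (300,127) in the 512 px frame is black. The others it could be confused with are blue (373,205) and pinks (271,19), (254,82) and (435,68).

Slug A goes first. I'll close along (0.77,-0.64), which keeps the gripper body clear of B, C and the cone.

```bash
python3 - <<'E'
from h import *
print(get_obs()["tool_pos"],delta([596,-327,330],.877))
E
```

```text
[ 558.71590784 -263.16326178  479.70665911] [0.0375, 0.0637, 0.1497, -0.8801]
```

```bash
python3 -m inch '[[0.037,0.064,0.03,-0.88,0.7],[0.037,0.064,0.06,-0.88,0.7],[0.037,0.064,0.09,-0.88,0.7],[0.037,0.064,0.12,-0.88,0.7],[0.037,0.064,0.15,-0.88,0.7],[0.037,0.064,0.15,-0.88,0.7],[0.037,0.064,0.15,-0.88,0.7],[0.037,0.064,0.15,-0.88,0.7]]'
python3 -m inch '[[0,0,0,0,0.7],[0,0,0,0,0.7]]'
python3 - <<'E'
from h import *
p=capture("wrist");save(p,"w2")
print(get_obs()["tool_pos"],delta([596,-327,207],.877), get_obs()["grip_width"])
for d in tip_of(p,"slug1")[:8]: print(np.round(d["centre"]),p2w(p,d["centre"],0)[:2].round(),d["conf"])
E
```

```text
time: 6.0
tool_pos: [595.5, -327.4, 328.8]
tcp_rot: [-3.14, 0.0, 0.881]
contact_force: [-0.4, 0.0, 0.8]
grip_width: 64.2
finger_force: 0.0
time: 6.17
tool_pos: [595.6, -327.4, 330.2]
tcp_rot: [3.141, -0.0, 0.873]
contact_force: [0.0, -0.2, 0.2]
grip_width: 64.5
finger_force: 0.0
[ 595.54070242 -327.3563275   330.27674512] [0.0006, 0.0001, 0.1233, -0.0031] 64.37958087779008
[324.  49.] [ 713. -280.] 0.96
[238. 301.] [ 496. -418.] 0.81
[166. 237.] [ 489. -318.] 0.7
[284. 247.] [ 572. -401.] 0.66
[254.  90.] [ 646. -266.] 0.66
[256. 174.] [ 598. -326.] 0.64
```

View pics/w2.png

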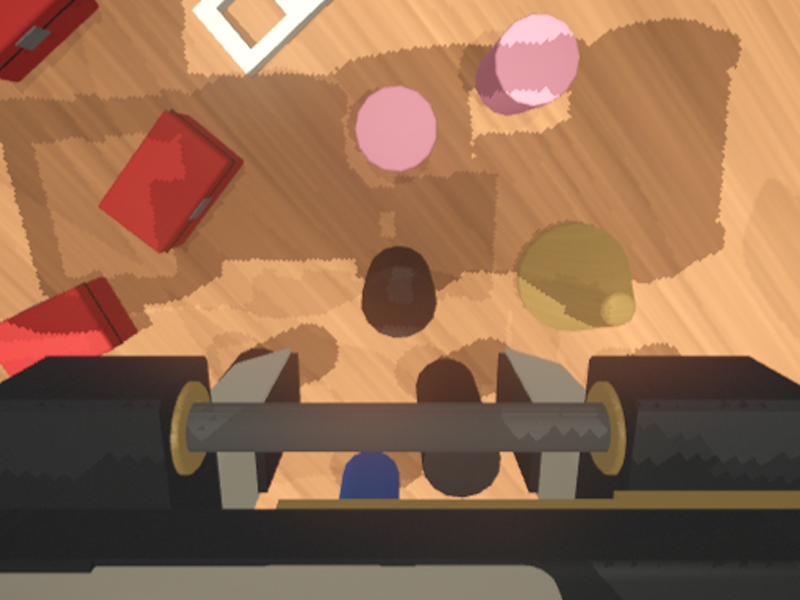

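The slug is centred between the fingers, with A's top at (400,300) and the cone clear at (575,275). Descend and grip.

```bash
python3 -m inch '[[0,0,0.03,0,0.7],[0,0,0.06,0,0.7],[0,0,0.09,0,0.7],[0,0,0.115,0,0.7],[0,0,0.123,0,0.7],[0,0,0.123,0,0.7],[0,0,0.123,0,0.2],[0,0,0.123,0,0.2]]' && python3 -m inch '[[0,0,0,0,0.2],[0,0,0,0,0.2],[0,0,0,0,0.2],[0,0,0,0,0.2],[0,0,0,0,0.2]]' && python3 -m inch '[[0,0,-0.03,0,0.2],[0,0,-0.07,0,0.2],[0,0,-0.11,0,0.2],[0,0,-0.15,0,0.2],[0,0,-0.19,0,0.2],[0,0,-0.2,0,0.2],[0,0,-0.2,0,0.2]]'
python3 - <<'E'
from h import *
print(delta([535,130,405],.554))
E
```

```text
time: 6.93
tool_pos: [596.1, -327.8, 209.1]
tcp_rot: [3.138, -0.0, 0.876]
contact_force: [-0.7, 0.6, -0.5]
grip_width: 55.7
finger_force: 0.0
time: 7.35
tool_pos: [595.8, -327.6, 208.2]
tcp_rot: [3.139, -0.0, 0.877]
contact_force: [0.5, -0.3, 6.4]
grip_width: 37.7
finger_force: 30.0
time: 7.93
tool_pos: [595.6, -327.4, 411.5]
tcp_rot: [3.133, -0.001, 0.877]
contact_force: [-0.5, -0.4, -0.6]
grip_width: 37.4
finger_force: 30.0
[0.3128, -0.3391, 0.0065, 0.3228]
```

Slug 60 is gripped (37.5 mm opening). Next, a look at the rack from above.

```bash
python3 - <<'E'
from h import *
print(delta([465,190,470],.554))
E
python3 -m inch '[[0.156,-0.19,-0.03,0.16,0.2],[0.156,-0.19,-0.03,0.16,0.2],[0.156,-0.19,-0.03,0.16,0.2],[0.156,-0.19,-0.03,0.16,0.2],[0.156,-0.19,-0.03,0.16,0.2],[0.156,-0.19,-0.03,0.16,0.2],[0.156,-0.19,-0.03,0.16,0.2],[0.156,-0.19,-0.03,0.16,0.2]]'
python3 - <<'E'
from h import *
print(delta([465,190,470],.554))
E
```

```text
[0.3142, -0.4313, -0.0585, 0.3228]
time: 8.6
tool_pos: [548.8, -84.0, 435.3]
tcp_rot: [-3.14, 0.002, 0.72]
contact_force: [0.5, -0.0, 0.5]
grip_width: 37.6
finger_force: 30.0
[0.1178, -0.2612, -0.0347, 0.1664]
```

```bash
python3 -m inch '[[0.118,-0.261,-0.035,0.166,0.2],[0.118,-0.261,-0.035,0.166,0.2],[0.118,-0.261,-0.035,0.166,0.2],[0.118,-0.261,-0.035,0.166,0.2],[0.118,-0.261,-0.035,0.166,0.2],[0.118,-0.261,-0.035,0.166,0.2],[0.118,-0.261,-0.035,0.166,0.2],[0.118,-0.261,-0.035,0.166,0.2]]'
python3 - <<'E'
from fit import *
p=capture("wrist");save(p,"w3")
q=[capture("scene"),capture("top"),p]
C,S=np.cos,np.sin
loc={k:[] for k in "PW"}
obs=[]
for n,i in (("pocket1",0),("well1",1)):
  for pp in q:
    for d in tip_of(pp,n):
        if d["conf"]>.5: obs.append((i,pp,p2w(pp,d["centre"],10)[:2]));
    print(n,[(o[2].round().tolist()) for o in obs if o[1] is pp and o[0]==i])
v=np.array([512,219,.554])
R=lambda a:np.array([[C(a),-S(a)],[S(a),C(a)]])
for it in range(3):
    A=[];B=[]
    for i,pp,w in obs:
        L=[np.array([[42,-29][i],y]) for y in(-82,-2,78,158)]
        l=min(L,key=lambda l:np.hypot(*(v[:2]+R(v[2])@l-w)))
        if np.hypot(*(v[:2]+R(v[2])@l-w))<18: A.append(l);B.append(w)
    A,B=np.array(A),np.array(B);a,b=A-A.mean(0),B-B.mean(0);h=np.arctan2((a[:,0]*b[:,1]-a[:,1]*b[:,0]).sum(),(a*b).sum())
    v=np.r_[B.mean(0)-R(h)@A.mean(0),h]
print("rack from points",v.round(3),len(A))
ms=masks(q[:2],"rack")
f,i=fit(q[:2],ms,lambda a,b,c:box(a,b,c,150,375,26),[515,217,.57],[6,6,.1]);print("mask",f.round(3),i)
for d in tip_of(p,"post")+tip_of(q[0],"post")[:1]: print("post",p2w(p,d["centre"],26)[:2].round(),d["conf"])
# overlay model v in wrist image
im=cv2.imread("pics/w3.png")
for z,rects in ((26,[(42,y,50,50) for y in(-82,-2,78,158)]+[(-29,y,76,52) for y in(-82,-2,78,158)]+[(0,0,150,375)]),):
    for x,y,a,b in rects:
        c=np.array([[x+sx*a/2,y+sy*b/2] for sx,sy in((-1,-1),(1,-1),(1,1),(-1,1))])@R(v[2]).T+v[:2]
        cv2.polylines(im,[np.round((proj(p,np.c_[c,np.full(4,z)])+.5)*800/512).astype(np.int32)],True,(255,0,255),1)
cv2.imwrite("pics/w3o.png",im)
print(get_obs()["tool_pos"])
E
```

```text
time: 9.27
tool_pos: [465.5, 192.6, 471.0]
tcp_rot: [-3.139, 0.0, 0.556]
contact_force: [-0.9, 0.5, -0.5]
grip_width: 37.7
finger_force: 30.0
pocket1 [[464.0, 371.0], [514.0, 304.0], [545.0, 244.0], [589.0, 161.0]]
pocket1 [[465.0, 378.0], [498.0, 315.0], [602.0, 166.0]]
pocket1 [[552.0, 234.0], [590.0, 172.0], [508.0, 313.0], [468.0, 375.0]]
well1 [[444.0, 271.0], [481.0, 214.0], [523.0, 134.0], [392.0, 362.0]]
well1 [[489.0, 198.0], [444.0, 278.0], [544.0, 126.0]]
well1 [[488.0, 201.0], [535.0, 136.0], [405.0, 338.0], [448.0, 267.0], [465.0, 373.0]]
rack from points [512.47  218.928   0.55 ] 21
mask [512.451 219.962   0.547] [np.float64(0.967), np.float64(0.373)]
post [628. 110.] 0.69
post [430. 146.] 0.81
[466.82885326 188.00969713 471.68836374]
```

View pics/w3o.png

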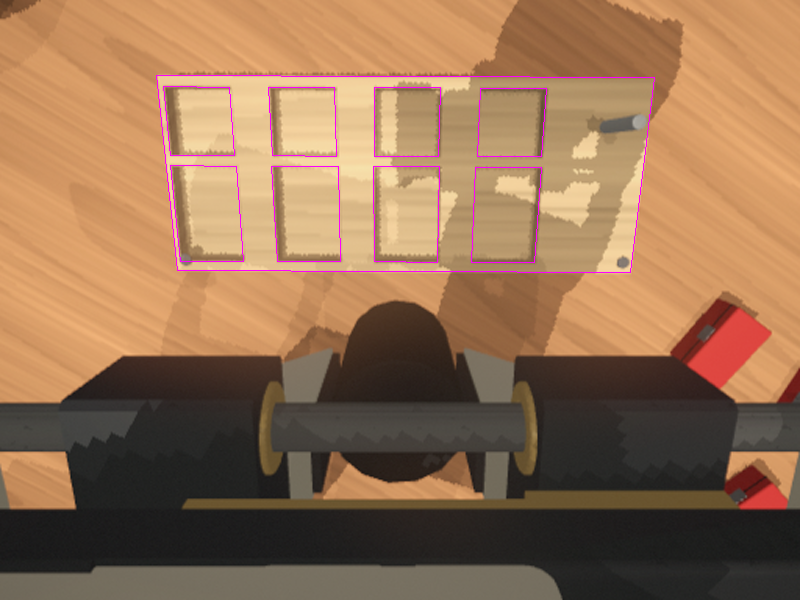

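The overlay matches the rack tightly: pocket 1 at (512,122), post foot at (600,127). I'll take the rack at (512.5, 218.9, 0.55).

```bash
cat >> h.py <<'E'
RK=np.array([512.5,218.9]);RA=.55
def rk(x,y): return RK+np.array([[np.cos(RA),-np.sin(RA)],[np.sin(RA),np.cos(RA)]])@[x,y]
E
python3 - <<'E'
from h import *
t=rk(42,-82);print(t,delta([*t,320],.55))
E
```

```text
[591.1663827  170.94585281] [0.0971, 0.0795, 0.1517, 0.0001]
```

```bash
python3 -m inch '[[0.03,0.03,0.03,0,0.2],[0.06,0.05,0.06,0,0.2],[0.09,0.07,0.09,0,0.2],[0.097,0.08,0.12,0,0.2],[0.097,0.08,0.15,0,0.2],[0.097,0.08,0.152,0,0.2],[0.097,0.08,0.152,0,0.2]]'
python3 - <<'E'
from h import *
capture("wrist")
t=rk(42,-82);print(delta([*t,219],.55))
E
```

```text
time: 10.5
tool_pos: [590.8, 170.8, 317.6]
tcp_rot: [-3.139, 0.006, 0.55]
contact_force: [-0.5, -0.4, -0.3]
grip_width: 37.0
finger_force: 30.0
[-0.0001, 0.0002, 0.1015, 0.0009]
```

```bash
python3 -m inch '[[0,0,0.03,0,0.2],[0,0,0.06,0,0.2],[0,0,0.08,0,0.2],[0,0,0.092,0,0.2],[0,0,0.1,0,0.2],[0,0,0.101,0,0.2],[0,0,0.101,0,0.2],[0,0,0.101,0,0.2]]'; python3 -m inch '[[0,0,0,0,0.7],[0,0,0,0,0.7],[0,0,0,0,0.7],[0,0,0,0,0.7],[0,0,-0.03,0,0.7],[0,0,-0.06,0,0.7],[0,0,-0.1,0,0.7],[0,0,-0.14,0,0.7]]'
python3 - <<'E'
from fit import *
q=[capture(n) for n in("wrist","scene","top")];save(q[0],"w4")
ms=masks(q,"slug1")
for s,h in [((591,171),60),((572,-402),90),((488,-319),105)]:
    print(fit(q,ms,lambda x,y:cyl(x,y,h,10 if h==60 else 0),list(s),[5,5]))
t=[572.5,-402.5];print(get_obs()["tool_pos"],delta([*t,420],.55))
E
```

```text
time: 11.22
tool_pos: [591.8, 171.2, 220.7]
tcp_rot: [3.14, -0.003, 0.551]
contact_force: [0.6, -0.4, -0.5]
grip_width: 37.5
finger_force: 30.0
time: 11.88
tool_pos: [590.9, 170.9, 359.7]
tcp_rot: [-3.141, 0.002, 0.551]
contact_force: [1.4, -0.3, 0.4]
grip_width: 64.4
finger_force: 0.0
(array([593.04635696, 173.03087444]), [np.float64(0.93), np.float64(0.837)])
(array([ 571.61864159, -400.02552797]), [np.float64(0.889), np.float64(0.889)])
(array([ 487.39854294, -319.11079729]), [np.float64(0.942), np.float64(0.826)])
[590.83913501 170.88558241 357.39087055] [-0.3157, 0.479, -0.0626, 0.0008]
```

```bash
python3 -m inch '[[-0.16,0.24,-0.04,0.28,0.7],[-0.16,0.24,-0.04,0.28,0.7],[-0.16,0.24,-0.04,0.28,0.7],[-0.16,0.24,-0.04,0.28,0.7],[-0.16,0.24,-0.04,0.28,0.7],[-0.16,0.24,-0.04,0.28,0.7],[-0.16,0.24,-0.04,0.28,0.7],[-0.16,0.24,-0.04,0.28,0.7]]'
python3 - <<'E'
from h import *
print(delta([572,-402,340],0))
E
```

```text
time: 12.85
tool_pos: [580.0, -124.1, 397.7]
tcp_rot: [3.139, 0.002, 0.264]
contact_force: [0.4, 0.4, -0.9]
grip_width: 64.1
finger_force: 0.0
[-0.0803, 0.2662, 0.0577, 0.2641]
```

```bash
python3 -m inch '[[-0.08,0.266,0.058,0.264,0.7],[-0.08,0.266,0.058,0.264,0.7],[-0.08,0.266,0.058,0.264,0.7],[-0.08,0.266,0.058,0.264,0.7],[-0.08,0.266,0.058,0.264,0.7],[-0.08,0.266,0.058,0.264,0.7],[-0.08,0.266,0.058,0.264,0.7],[-0.08,0.266,0.058,0.264,0.7]]'
python3 - <<'E'
from fit import *
p=capture("wrist")
ms=masks([p],"slug1")
print(fit([p],ms,lambda x,y:cyl(x,y,90),[572,-402],[5,5]),fit([p],ms,cyl,[572,-402,80],[5,5,10]))
print(get_obs()["tool_pos"],delta([572,-402,231],0),get_obs()["grip_width"])
E
```

```text
time: 13.52
tool_pos: [572.5, -400.9, 335.5]
tcp_rot: [-3.14, 0.005, 0.001]
contact_force: [-0.5, 0.5, -0.8]
grip_width: 64.0
finger_force: 0.0
(array([ 573.51464462, -401.03217316]), [np.float64(0.951)]) (array([ 572.19418069, -401.07056527,   85.61105533]), [np.float64(0.975)])
[ 573.9554203  -396.00637956  337.54660022] [-0.002, 0.006, 0.1065, 0.0043] 64.07209745256652
```

```bash
python3 -m inch '[[0,0.005,0.03,0,0.7],[-0.001,0.005,0.06,0,0.7],[-0.001,0.005,0.085,0,0.7],[-0.001,0.005,0.1,0,0.7],[-0.001,0.005,0.106,0,0.7],[-0.001,0.005,0.106,0,0.7],[-0.001,0.005,0.106,0,0.2],[-0.001,0.005,0.106,0,0.2]]' && python3 -m inch '[[0,0,0,0,0.2],[0,0,0,0,0.2],[0,0,0,0,0.2],[0,0,0,0,0.2],[0,0,0,0,0.2]]' && python3 -m inch '[[0,0,-0.03,0,0.2],[0,0,-0.07,0,0.2],[0,0,-0.11,0,0.2],[0,0,-0.15,0,0.2],[0,0,-0.18,0,0.2],[0,0,-0.18,0,0.2]]'
python3 - <<'E'
from h import *
print(delta([*rk(42,78),400],.55))
E
```

```text
time: 14.28
tool_pos: [574.3, -399.7, 236.6]
tcp_rot: [3.14, -0.002, 0.008]
contact_force: [1.4, 0.2, 0.1]
grip_width: 55.0
finger_force: 0.0
time: 14.7
tool_pos: [573.7, -400.2, 235.8]
tcp_rot: [3.141, -0.001, 0.007]
contact_force: [-0.1, 0.0, 5.2]
grip_width: 37.4
finger_force: 30.0
time: 15.2
tool_pos: [573.7, -400.1, 423.2]
tcp_rot: [3.133, -0.01, 0.007]
contact_force: [0.8, -0.2, 0.7]
grip_width: 37.6
finger_force: 29.9
[-0.0614, -0.7079, 0.0232, -0.5432]
```

```bash
python3 -m inch '[[-0.03,-0.33,0,-0.27,0.2],[-0.03,-0.33,0,-0.27,0.2],[-0.03,-0.33,0,-0.27,0.2],[-0.03,-0.33,0,-0.27,0.2],[-0.03,-0.33,0,-0.27,0.2],[-0.03,-0.33,0,-0.27,0.2],[-0.03,-0.33,0,-0.27,0.2],[-0.03,-0.33,0,-0.27,0.2]]'
python3 - <<'E'
from h import *
print(delta([*rk(42,78),380],.55))
E
```

```text
time: 15.87
tool_pos: [540.5, -68.1, 414.0]
tcp_rot: [-3.141, 0.001, 0.277]
contact_force: [1.4, 0.4, -0.8]
grip_width: 37.2
finger_force: 29.9
[0.0709, -0.3702, 0.034, -0.2732]
```

```bash
python3 -m inch '[[0.007,-0.04,0,-0.1,0.2],[0.015,-0.08,0,-0.2,0.2],[0.023,-0.12,0,-0.273,0.2],[0.031,-0.16,0,-0.273,0.2],[0.039,-0.2,0,-0.273,0.2],[0.046,-0.24,0,-0.273,0.2],[0.054,-0.28,0.01,-0.273,0.2],[0.062,-0.32,0.02,-0.273,0.2]]' && python3 -m inch '[[0,-0.04,0,0,0.2],[0,-0.04,0.03,0,0.2],[0,-0.04,0.05,0,0.2],[0,-0.04,0.05,0,0.2]]'
python3 - <<'E'
from h import *
capture("wrist")
print(get_obs()["tool_pos"],delta([*rk(42,78),246.5],.55))
E
```

```text
time: 16.53
tool_pos: [512.9, 255.8, 394.5]
tcp_rot: [3.141, -0.0, 0.55]
contact_force: [1.8, -0.1, -0.3]
grip_width: 37.6
finger_force: 29.9
time: 16.87
tool_pos: [491.0, 288.3, 339.9]
tcp_rot: [-3.14, 0.009, 0.552]
contact_force: [-0.9, -0.8, -1.5]
grip_width: 37.3
finger_force: 29.9
[491.89229778 288.0492296  342.36906564] [0.0234, -0.0083, 0.0959, 0.0005]
```

```bash
python3 -m inch '[[0.023,-0.008,0,0,0.2],[0.023,-0.008,0.02,0,0.2],[0.023,-0.008,0.05,0,0.2],[0.023,-0.008,0.075,0,0.2],[0.023,-0.008,0.088,0,0.2],[0.023,-0.008,0.095,0,0.2],[0.023,-0.008,0.096,0,0.2],[0.023,-0.008,0.096,0,0.2]]'; python3 -m inch '[[0,0,0,0,0.7],[0,0,0,0,0.7],[0,0,0,0,0.7],[0,0,0,0,0.7],[0,0,-0.03,0,0.7],[0,0,-0.06,0,0.7],[0,0,-0.1,0,0.7],[0,0,-0.14,0,0.7]]'
python3 - <<'E'
from fit import *
q=[capture(n) for n in("wrist","scene","top")]
ms=masks(q,"slug1")
for s,h in [((591,171),60),((507,307),90),((488,-319),105)]:
    print(fit(q,ms,lambda x,y:cyl(x,y,h,0 if h==105 else 10),list(s),[5,5]))
print(rk(42,78),get_obs()["tool_pos"],delta([488,-319,420],-.35))
E
```

```text
time: 17.58
tool_pos: [508.9, 306.7, 249.9]
tcp_rot: [3.141, -0.002, 0.549]
contact_force: [-0.2, -0.8, 0.0]
grip_width: 37.4
finger_force: 29.9
time: 18.25
tool_pos: [507.7, 306.8, 390.2]
tcp_rot: [-3.141, 0.001, 0.55]
contact_force: [0.8, 0.7, -0.5]
grip_width: 63.8
finger_force: 0.0
(array([592.30934972, 171.85193612]), [np.float64(0.941), np.float64(0.751), np.float64(0.845)])
(array([499.47821331, 319.24559307]), [np.float64(0.78)])
(array([ 485.78070122, -318.4569391 ]), [np.float64(0.87), np.float64(0.84)])
[507.53642607 307.34977634] [507.76711114 306.7508704  387.72343897] [-0.3438, 0.5232, -0.0323, 0.8999]
```

```bash
python3 -m inch '[[-0.17,0.26,-0.03,0.28,0.7],[-0.17,0.26,-0.03,0.28,0.7],[-0.17,0.26,-0.03,0.28,0.7],[-0.17,0.26,-0.03,0.28,0.7],[-0.17,0.26,-0.03,0.28,0.7],[-0.17,0.26,-0.03,0.28,0.7],[-0.17,0.26,-0.03,0.28,0.7],[-0.17,0.26,-0.03,0.28,0.7]]'
python3 - <<'E'
from h import *
print(delta([488,-319,360],0))
E
```

```text
time: 19.22
tool_pos: [498.5, -7.3, 417.7]
tcp_rot: [3.141, 0.003, 0.267]
contact_force: [0.6, -0.5, 0.2]
grip_width: 64.1
finger_force: 0.0
[-0.0924, 0.2978, 0.0577, 0.2672]
```

```bash
python3 -m inch '[[-0.092,0.298,0.058,0.267,0.7],[-0.092,0.298,0.058,0.267,0.7],[-0.092,0.298,0.058,0.267,0.7],[-0.092,0.298,0.058,0.267,0.7],[-0.092,0.298,0.058,0.267,0.7],[-0.092,0.298,0.058,0.267,0.7],[-0.092,0.298,0.058,0.267,0.7],[-0.092,0.298,0.058,0.267,0.7]]' && python3 -m inch '[[0,0,0,0,0.7],[0,0,0,0,0.7]]'
python3 - <<'E'
from fit import *
p=capture("wrist");s=capture("scene")
ms=masks([p,s],"slug1")
print(fit([p],ms[:1],lambda x,y:cyl(x,y,105),[487,-319],[5,5]))
print(fit([s],ms[1:],lambda x,y:cyl(x,y,90,10),[507,307],[5,5]))
print(get_obs()["tool_pos"],delta([488,-319,242],0),get_obs()["grip_width"])
E
```

```text
time: 19.88
tool_pos: [488.7, -318.9, 358.0]
tcp_rot: [-3.14, 0.003, 0.0]
contact_force: [0.7, 0.5, 0.9]
grip_width: 64.5
finger_force: 0.0
time: 20.05
tool_pos: [489.2, -316.4, 358.5]
tcp_rot: [-3.139, 0.003, 0.0]
contact_force: [-0.5, -0.3, -0.4]
grip_width: 64.3
finger_force: 0.0
(array([ 488.22019298, -319.74330911]), [np.float64(0.961)])
(array([507., 307.]), [])
[ 490.0567458  -313.97977381  360.82268184] [-0.0021, 0.005, 0.1188, 0.0044] 64.11245543302941
```

```bash
python3 -m inch '[[-0.002,0.005,0.03,0,0.7],[-0.002,0.005,0.06,0,0.7],[-0.002,0.005,0.09,0,0.7],[-0.002,0.005,0.11,0,0.7],[-0.002,0.005,0.118,0,0.7],[-0.002,0.005,0.118,0,0.7],[-0.002,0.005,0.118,0,0.2],[-0.002,0.005,0.118,0,0.2]]' && python3 -m inch '[[0,0,0,0,0.2],[0,0,0,0,0.2],[0,0,0,0,0.2],[0,0,0,0,0.2],[0,0,0,0,0.2]]' && python3 -m inch '[[0,0,-0.03,0,0.2],[0,0,-0.07,0,0.2],[0,0,-0.11,0,0.2],[0,0,-0.15,0,0.2],[0,0,-0.18,0,0.2],[0,0,-0.18,0,0.2]]'
python3 - <<'E'
from h import *
print(delta([*rk(42,158),420],.55))
E
```

```text
time: 20.92
tool_pos: [488.5, -320.4, 244.7]
tcp_rot: [3.139, -0.002, 0.004]
contact_force: [0.0, -0.6, 0.7]
grip_width: 54.7
finger_force: 0.0
time: 21.33
tool_pos: [488.0, -320.6, 244.0]
tcp_rot: [3.14, -0.001, 0.003]
contact_force: [0.0, 0.4, 5.9]
grip_width: 37.6
finger_force: 30.0
time: 21.83
tool_pos: [488.2, -320.7, 430.3]
tcp_rot: [3.133, -0.01, 0.003]
contact_force: [1.0, -0.3, -0.4]
grip_width: 37.4
finger_force: 30.0
[-0.0205, -0.6963, 0.0103, -0.5472]
```

```bash
python3 -m inch '[[-0.01,-0.33,0,-0.27,0.2],[-0.01,-0.33,0,-0.27,0.2],[-0.01,-0.33,0,-0.27,0.2],[-0.01,-0.33,0,-0.27,0.2],[-0.01,-0.33,0,-0.27,0.2],[-0.01,-0.33,0,-0.27,0.2],[-0.01,-0.33,0,-0.27,0.2],[-0.01,-0.33,0,-0.27,0.2]]'
python3 - <<'E'
from h import *
print(delta([*rk(42,158),380],.55))
E
```

```text
time: 22.5
tool_pos: [476.1, 11.7, 422.4]
tcp_rot: [-3.141, 0.001, 0.273]
contact_force: [0.9, 1.0, -0.5]
grip_width: 37.6
finger_force: 30.0
[0.088, -0.3532, 0.0424, -0.2773]
```

```bash
python3 -m inch '[[0.01,-0.04,0,-0.1,0.2],[0.02,-0.08,0,-0.2,0.2],[0.03,-0.12,0,-0.277,0.2],[0.04,-0.16,0,-0.277,0.2],[0.05,-0.2,0,-0.277,0.2],[0.06,-0.24,0,-0.277,0.2],[0.07,-0.28,0,-0.277,0.2],[0.08,-0.32,0.01,-0.277,0.2]]' && python3 -m inch '[[0.01,-0.03,0,0,0.2],[0.01,-0.03,0.03,0,0.2],[0.01,-0.03,0.03,0,0.2],[0.01,-0.03,0.03,0,0.2]]'
python3 - <<'E'
from h import *
p=capture("wrist");save(p,"w5");capture("top")
print(get_obs()["tool_pos"],delta([*rk(42,158),255],.55))
E
```

```text
time: 23.17
tool_pos: [467.3, 340.8, 414.0]
tcp_rot: [3.141, -0.003, 0.55]
contact_force: [0.6, -0.4, 0.1]
grip_width: 37.5
finger_force: 30.0
time: 23.5
tool_pos: [460.1, 369.1, 381.1]
tcp_rot: [3.141, 0.005, 0.55]
contact_force: [0.3, 0.0, 0.5]
grip_width: 37.8
finger_force: 30.0
[461.05058896 368.59583787 383.73789684] [0.0076, -0.0035, 0.1287, -0.0014]
```

View pics/w5.png

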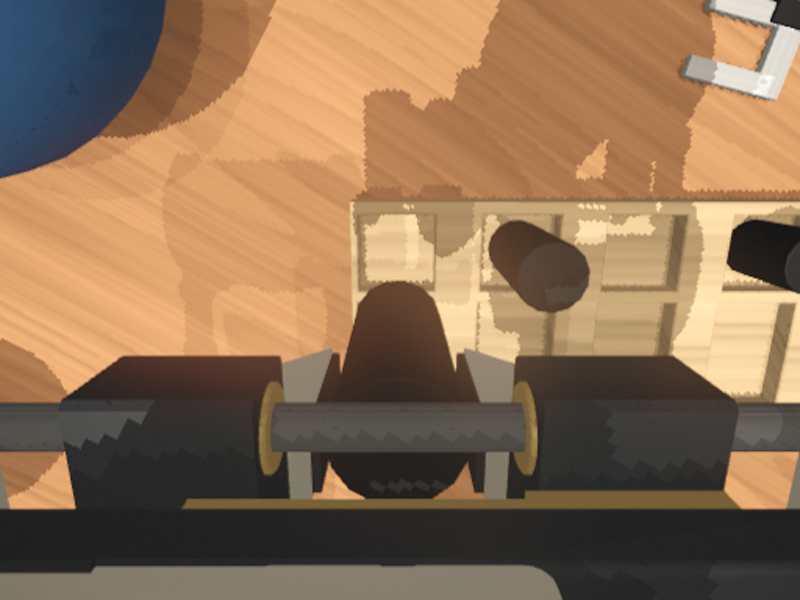

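Slug 90 stands in pocket 3 at (540,265), slug 60 in pocket 1 at (765,255), and pocket 4 at (397,252) is free ahead. Lower and release.

```bash
python3 -m inch '[[0.008,-0.004,0.03,0,0.2],[0.008,-0.004,0.06,0,0.2],[0.008,-0.004,0.09,0,0.2],[0.008,-0.004,0.11,0,0.2],[0.008,-0.004,0.12,0,0.2],[0.008,-0.004,0.127,0,0.2],[0.008,-0.004,0.128,0,0.2],[0.008,-0.004,0.128,0,0.2]]'; python3 -m inch '[[0,0,0,0,0.7],[0,0,0,0,0.7],[0,0,0,0,0.7],[0,0,0,0,0.7],[0,0,-0.03,0,0.7],[0,0,-0.06,0,0.7],[0,0,-0.1,0,0.7],[0,0,-0.14,0,0.7]]'
python3 - <<'E'
from h import *
# view of cases: hover near (430,-130) z 470
print(rk(42,158),get_obs()["tool_pos"],delta([440,-140,460],0))
E
```

```text
time: 24.27
tool_pos: [466.0, 376.9, 256.3]
tcp_rot: [3.141, -0.002, 0.549]
contact_force: [-1.0, -0.2, 0.0]
grip_width: 37.6
finger_force: 30.0
time: 24.93
tool_pos: [464.9, 376.8, 396.3]
tcp_rot: [3.142, 0.001, 0.55]
contact_force: [1.1, 1.0, 0.8]
grip_width: 64.1
finger_force: 0.0
[465.72144776 375.5517381 ] [464.9399096  376.80931247 396.34548302] [-0.2913, 0.4276, -0.0637, 0.5499]
```

```bash
python3 -m inch '[[-0.11,0.25,-0.04,0.28,0.9],[-0.11,0.25,-0.04,0.28,0.9],[-0.11,0.25,-0.04,0.28,0.9],[-0.11,0.25,-0.04,0.28,0.9],[-0.11,0.25,-0.04,0.28,0.9],[-0.11,0.25,-0.04,0.28,0.9],[-0.11,0.25,-0.04,0.28,0.9],[-0.11,0.25,-0.04,0.28,0.9]]'
python3 - <<'E'
from h import *
print(delta([520,-140,470],0))
E
```

```text
time: 25.6
tool_pos: [502.7, 102.2, 436.4]
tcp_rot: [3.139, -0.002, 0.265]
contact_force: [0.1, 0.3, -0.2]
grip_width: 82.8
finger_force: 0.0
[-0.0467, 0.2383, -0.0336, 0.2649]
```

```bash
python3 -m inch '[[-0.047,0.238,-0.034,0.265,0.9],[-0.047,0.238,-0.034,0.265,0.9],[-0.047,0.238,-0.034,0.265,0.9],[-0.047,0.238,-0.034,0.265,0.9],[-0.047,0.238,-0.034,0.265,0.9],[-0.047,0.238,-0.034,0.265,0.9],[-0.047,0.238,-0.034,0.265,0.9],[-0.047,0.238,-0.034,0.265,0.9]]'
cat > cases.py <<'E'
from fit import *
def cases(p,xy,q=None):
    "fit the cases by colour (red) in the wrist view"
    c=cv2.resize(p["color"],None,fx=U,fy=U,interpolation=cv2.INTER_CUBIC).astype(int)
    m=((c[...,0]>1.9*c[...,1])&(c[...,0]>1.9*c[...,2])&(c[...,0]-c[...,1]>50)).astype(np.uint8)
    n,l,st,_=cv2.connectedComponentsWithStats(m)
    ms=[[(None,(l==i).astype(np.uint8)) for i in range(1,n) if st[i,4]>200*U]]
    for s in xy:
        best=max((fit([p],ms,lambda a,b,c:box(a,b,c,64,40,32),[*s,y],[5,5,.15]) for y in (-.6,-.2,.2,.6)),key=lambda r:sum(r[1]))
        print("case",best[0].round(2),best[1])
E
python3 - <<'E'
from cases import *
p=capture("wrist");save(p,"w6")
cases(p,[(447,-78),(425,-222),(539,-94),(538,-205)])
for n in("case1","tag","tag_hole"):print(n,[p2w(p,d["centre"],0 if n[0]=="t" else 16)[:2].round().tolist() for d in tip_of(p,n) if d["conf"]>.3])
print(get_obs()["tool_pos"])
E
```

```text
time: 26.27
tool_pos: [520.4, -136.7, 469.0]
tcp_rot: [-3.141, -0.0, 0.002]
contact_force: [0.2, 0.1, 0.3]
grip_width: 82.9
finger_force: 0.0
case [ 4.4753e+02 -7.8130e+01  8.0000e-02] [np.float64(0.938)]
case [ 4.2416e+02 -2.2220e+02 -2.4000e-01] [np.float64(0.918)]
case [ 5.3818e+02 -9.1340e+01 -4.0000e-02] [np.float64(0.948)]
case [ 5.3720e+02 -2.0459e+02  1.8000e-01] [np.float64(0.938)]
case1 [[445.0, -77.0], [422.0, -223.0], [541.0, -93.0], [534.0, -207.0]]
tag [[662.0, -167.0]]
tag_hole [[626.0, -167.0]]
[ 520.306872   -133.94922564  468.97597074]
```

View pics/w6.png

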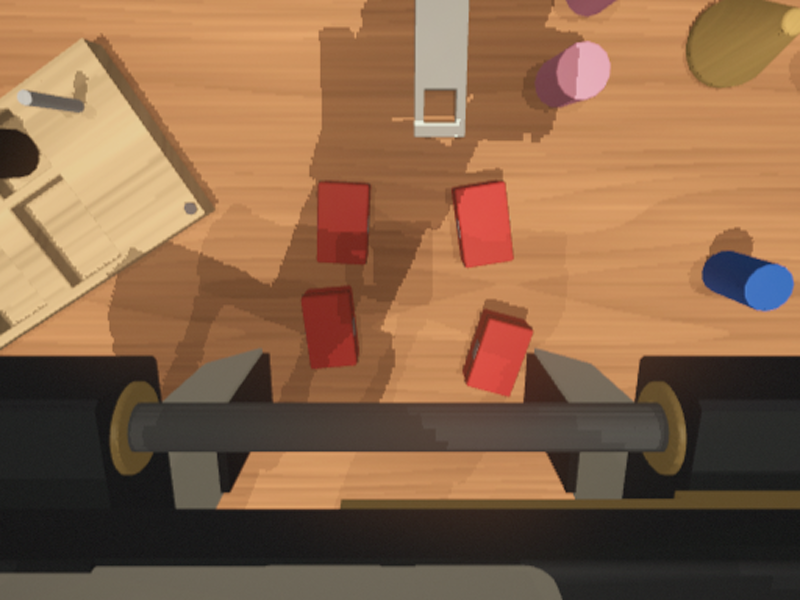

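All four cases are unmoved (800 px: (343,222), (330,327), (484,223), (498,352)) and the tag is at (440,70). I'll take the case at (343,222) for well 1.

```bash
python3 - <<'E'
from h import *
print(delta([538,-91.5,240],-.04))
E
```

```text
[0.018, -0.0423, 0.229, 0.0469]
```

```bash
python3 -m inch '[[0.018,-0.042,0.03,0.047,0.7],[0.018,-0.042,0.07,0.047,0.7],[0.018,-0.042,0.11,0.047,0.7],[0.018,-0.042,0.15,0.047,0.7],[0.018,-0.042,0.19,0.047,0.7],[0.018,-0.042,0.22,0.047,0.7],[0.018,-0.042,0.229,0.047,0.7],[0.018,-0.042,0.229,0.047,0.7]]'
python3 - <<'E'
from h import *
capture("wrist");print(get_obs()["tool_pos"],delta([538,-91.5,195],-.04))
E
```

```text
time: 27.13
tool_pos: [537.5, -92.1, 238.0]
tcp_rot: [-3.14, 0.005, -0.04]
contact_force: [-0.2, 0.2, -0.1]
grip_width: 64.3
finger_force: 0.0
[538.36960666 -92.64018397 240.2399507 ] [-0.0004, -0.0011, 0.0452, -0.0008]
```

```bash
python3 -m inch '[[0,-0.001,0.02,0,0.7],[0,-0.001,0.038,0,0.7],[0,-0.001,0.045,0,0.7],[0,-0.001,0.045,0,0.7],[0,-0.001,0.045,0,0.2],[0,-0.001,0.045,0,0.2],[0,-0.001,0.045,0,0.2],[0,-0.001,0.045,0,0.2]]' && python3 -m inch '[[0,0,0,0,0.2],[0,0,0,0,0.2],[0,0,0,0,0.2]]' && python3 -m inch '[[0,0,-0.03,0,0.2],[0,0,-0.06,0,0.2],[0,0,-0.1,0,0.2],[0,0,-0.14,0,0.2],[0,0,-0.15,0,0.2],[0,0,-0.15,0,0.2]]'
python3 - <<'E'
from h import *
print(delta([*rk(-29,-82),340],.55))
E
```

```text
time: 27.85
tool_pos: [538.4, -92.6, 196.1]
tcp_rot: [3.141, -0.002, -0.042]
contact_force: [0.0, -0.1, -0.0]
grip_width: 42.1
finger_force: 0.0
time: 28.1
tool_pos: [538.4, -92.6, 196.0]
tcp_rot: [3.141, -0.002, -0.042]
contact_force: [-0.8, 0.1, 6.7]
grip_width: 39.7
finger_force: 30.0
time: 28.6
tool_pos: [538.7, -92.7, 348.8]
tcp_rot: [3.139, -0.007, -0.042]
contact_force: [0.7, -0.4, 0.0]
grip_width: 39.6
finger_force: 30.0
[-0.0176, -0.226, 0.0088, -0.5922]
```

```bash
python3 -m inch '[[-0.003,-0.04,0,-0.12,0.2],[-0.006,-0.08,0,-0.24,0.2],[-0.009,-0.12,0,-0.36,0.2],[-0.012,-0.16,0,-0.48,0.2],[-0.015,-0.2,0,-0.592,0.2],[-0.018,-0.226,0.02,-0.592,0.2],[-0.018,-0.226,0.05,-0.592,0.2],[-0.018,-0.226,0.08,-0.592,0.2]]' && python3 -m inch '[[0,0,0,0,0.2],[0,0,0,0,0.2]]'
python3 - <<'E'
from h import *
p=capture("wrist");print(get_obs()["tool_pos"],delta([*rk(-29,-82),206.5],.55))
E
```

```text
time: 29.27
tool_pos: [528.7, 136.0, 262.7]
tcp_rot: [-3.141, 0.001, 0.553]
contact_force: [0.1, 0.1, -1.2]
grip_width: 39.8
finger_force: 30.0
time: 29.43
tool_pos: [528.8, 134.0, 262.6]
tcp_rot: [-3.139, 0.006, 0.55]
contact_force: [0.2, 0.0, -0.6]
grip_width: 39.7
finger_force: 30.0
[529.68130499 133.8309063  264.50118029] [0.0008, 0.0005, 0.058, -0.0006]
```

```bash
python3 -m inch '[[0.001,0,0.02,0,0.2],[0.001,0,0.035,0,0.2],[0.001,0,0.045,0,0.2],[0.001,0,0.052,0,0.2],[0.001,0,0.058,0,0.2],[0.001,0,0.058,0,0.2],[0.001,0,0.058,0,0.2]]'; python3 -m inch '[[0,0,0,0,0.6],[0,0,0,0,0.6],[0,0,0,0,0.6],[0,0,0,0,0.6],[0,0,-0.03,0,0.6],[0,0,-0.07,0,0.6],[0,0,-0.11,0,0.7],[0,0,-0.15,0,0.7]]'
python3 - <<'E'
from cases import *
p=capture("wrist");save(p,"w7");print(get_obs()["tool_pos"],delta([447.5,-78,300],.08))
E
```

```text
time: 30.07
tool_pos: [530.8, 134.5, 207.5]
tcp_rot: [3.141, -0.001, 0.55]
contact_force: [-0.9, 0.3, -0.8]
grip_width: 40.0
finger_force: 30.0
time: 30.73
tool_pos: [530.2, 134.6, 358.8]
tcp_rot: [-3.141, 0.001, 0.55]
contact_force: [1.4, 0.3, 0.6]
grip_width: 62.5
finger_force: 0.0
[531.72990967 134.86619655 367.42571622] [-0.1831, 0.1374, 0.0674, 0.4701]
```

View pics/w7.png

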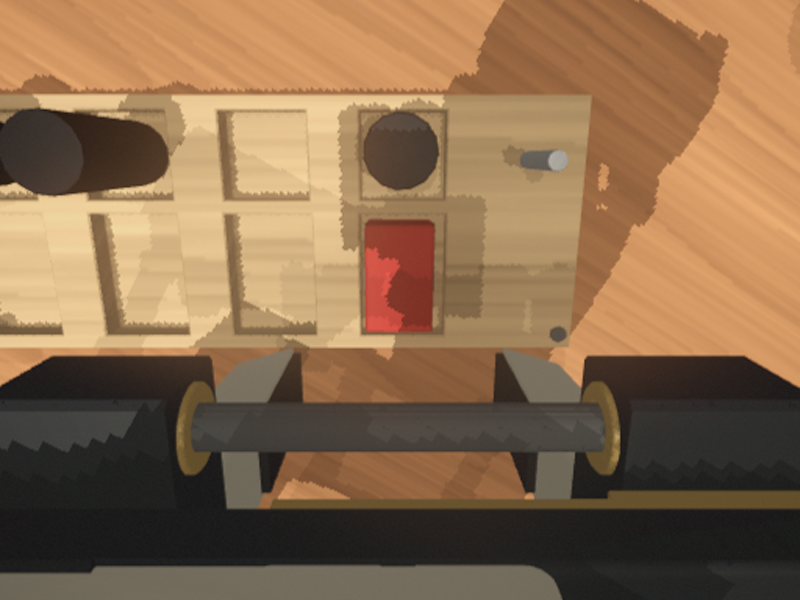

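Case 1 is down in well 1 at (400,275). I'll check from the fixed cameras that the remaining cases haven't been knocked, and approach the next one.

```bash
python3 -m inch '[[-0.03,0.02,0.01,0.08,0.7],[-0.06,0.04,0.02,0.16,0.7],[-0.09,0.07,0.03,0.24,0.7],[-0.12,0.09,0.04,0.32,0.7],[-0.15,0.11,0.05,0.4,0.7],[-0.183,0.137,0.067,0.47,0.7],[-0.183,0.137,0.067,0.47,0.7],[-0.183,0.137,0.067,0.47,0.7]]'
python3 - <<'E'
from cases import *
for n in("scene","top"):
    p=capture(n);print(n);cases(p,[(447,-78),(537,-204),(424,-222)])
    for t in ("case1","tag_hole"): print(t,[p2w(p,d["centre"],16 if t=="case1" else 0)[:2].round().tolist() for d in tip_of(p,t) if d["conf"]>.35])
print(get_obs()["tool_pos"],delta([447.5,-78,240],.08))
E
```

```text
time: 31.45
tool_pos: [445.3, -79.5, 289.4]
tcp_rot: [-3.141, 0.001, 0.076]
contact_force: [0.3, -0.6, 0.6]
grip_width: 64.4
finger_force: 0.0
scene
case [ 4.4532e+02 -7.5420e+01  4.0000e-02] [np.float64(0.85)]
case [ 5.3576e+02 -2.0224e+02  1.3000e-01] [np.float64(0.902)]
case [ 4.2154e+02 -2.2048e+02 -2.8000e-01] [np.float64(0.914)]
case1 [[445.0, -73.0], [531.0, 152.0], [538.0, -204.0]]
tag_hole [[628.0, -181.0]]
top
case [447.  -78.   -0.6] []
case [ 5.4746e+02 -2.0968e+02  4.7000e-01] [np.float64(0.638)]
case [ 422.02 -235.64   -0.74] [np.float64(0.545)]
case1 [[478.0, 626.0], [537.0, 133.0], [416.0, -225.0], [536.0, -211.0]]
tag_hole [[629.0, -173.0]]
[446.58668816 -76.68997644 290.48374735] [0.0008, 0.0014, 0.0505, 0.0024]
```

```bash
python3 -m inch '[[0.001,0.001,0.03,0,0.7],[0.001,0.001,0.06,0,0.7],[0.001,0.001,0.085,0,0.7],[0.001,0.001,0.095,0,0.7],[0.001,0.001,0.095,0,0.7],[0.001,0.001,0.095,0,0.2],[0.001,0.001,0.095,0,0.2],[0.001,0.001,0.095,0,0.2]]' && python3 -m inch '[[0,0,0,0,0.2],[0,0,0,0,0.2],[0,0,0,0,0.2],[0,0,0,0,0.2]]' && python3 -m inch '[[0,0,-0.03,0,0.2],[0,0,-0.06,0,0.2],[0,0,-0.1,0,0.2],[0,0,-0.14,0,0.2],[0,0,-0.16,0,0.2],[0,0,-0.16,0,0.2]]'
python3 - <<'E'
from h import *
print(delta([*rk(-29,78),350],.55))
E
```

```text
time: 32.42
tool_pos: [447.7, -78.6, 196.1]
tcp_rot: [3.14, -0.002, 0.08]
contact_force: [0.5, 0.0, -0.7]
grip_width: 48.8
finger_force: 0.0
time: 32.75
tool_pos: [447.5, -78.8, 196.0]
tcp_rot: [3.141, -0.002, 0.08]
contact_force: [-0.9, 1.6, 6.6]
grip_width: 40.1
finger_force: 29.9
time: 33.25
tool_pos: [447.9, -79.0, 359.9]
tcp_rot: [3.137, -0.009, 0.08]
contact_force: [1.1, -0.0, -1.5]
grip_width: 39.7
finger_force: 29.9
[0.0269, -0.3482, 0.0099, -0.4702]
```

```bash
python3 -m inch '[[0.003,-0.04,0,-0.1,0.2],[0.006,-0.08,0,-0.2,0.2],[0.009,-0.12,0,-0.3,0.2],[0.012,-0.16,0,-0.4,0.2],[0.015,-0.2,0,-0.47,0.2],[0.018,-0.24,0,-0.47,0.2],[0.021,-0.28,0,-0.47,0.2],[0.024,-0.32,0.01,-0.47,0.2]]' && python3 -m inch '[[0.01,-0.025,0.02,0,0.2],[0.01,-0.025,0.05,0,0.2],[0.01,-0.025,0.08,0,0.2],[0.01,-0.025,0.08,0,0.2],[0.01,-0.025,0.08,0,0.2]]'
python3 - <<'E'
from h import *
p=capture("wrist");print(get_obs()["tool_pos"],delta([*rk(-29,78),206.5],.55))
E
```

```text
time: 33.92
tool_pos: [445.3, 244.2, 345.4]
tcp_rot: [3.141, -0.002, 0.55]
contact_force: [1.4, 0.4, -0.3]
grip_width: 39.7
finger_force: 29.9
time: 34.33
tool_pos: [440.4, 268.4, 263.5]
tcp_rot: [-3.141, 0.005, 0.55]
contact_force: [-0.4, -0.2, -0.3]
grip_width: 39.8
finger_force: 29.9
[441.21819206 268.47529801 265.13398931] [0.0059, 0.0015, 0.0586, -0.0007]
```

```bash
python3 -m inch '[[0.006,0.001,0.01,0,0.2],[0.006,0.001,0.03,0,0.2],[0.006,0.001,0.045,0,0.2],[0.006,0.001,0.053,0,0.2],[0.006,0.001,0.058,0,0.2],[0.006,0.001,0.059,0,0.2],[0.006,0.001,0.059,0,0.2]]'; python3 -m inch '[[0,0,0,0,0.6],[0,0,0,0,0.6],[0,0,0,0,0.6],[0,0,0,0,0.6],[0,0,-0.03,0,0.6],[0,0,-0.07,0,0.6],[0,0,-0.11,0,0.7],[0,0,-0.15,0,0.7]]'
python3 - <<'E'
from cases import *
p=capture("wrist");save(p,"w8")
print(rk(-29,78));print(get_obs()["tool_pos"],delta([537,-204.5,340],.18))
s=capture("scene");cases(s,[(537,-204),(424,-222)])
E
```

```text
time: 34.97
tool_pos: [447.1, 271.0, 206.6]
tcp_rot: [3.141, -0.001, 0.549]
contact_force: [0.7, -1.3, -0.7]
grip_width: 39.3
finger_force: 29.9
time: 35.63
tool_pos: [446.3, 270.8, 357.8]
tcp_rot: [-3.142, 0.001, 0.55]
contact_force: [1.7, 1.1, -0.3]
grip_width: 62.4
finger_force: 0.0
[447.007185   270.23898308]
[447.76376863 271.59447265 366.16664992] [-0.1728, 0.4525, 0.0262, 0.3701]
case [ 5.3598e+02 -2.0314e+02  1.0000e-01] [np.float64(0.887)]
case [ 4.2152e+02 -2.2046e+02 -2.8000e-01] [np.float64(0.917)]
```

View pics/w8.png

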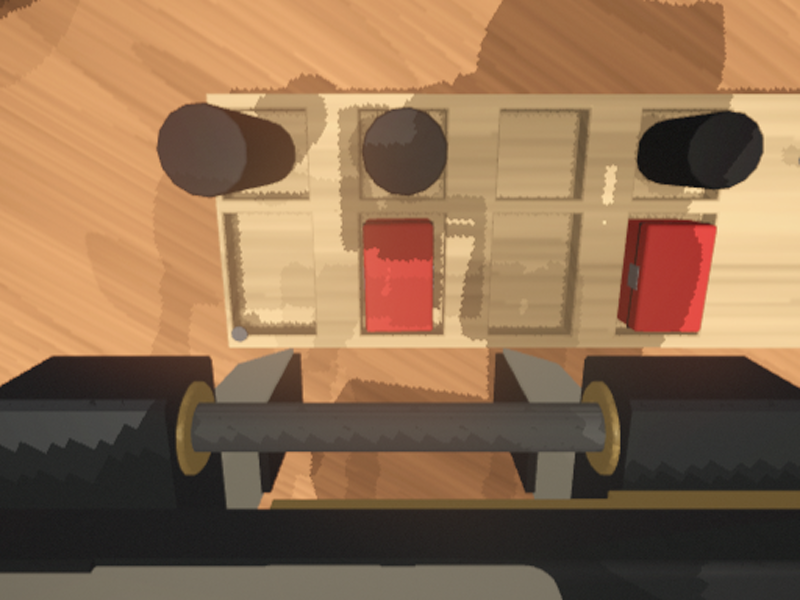

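Wells 1 (670,275) and 3 (398,275) are filled. The top-disc diameters, about 88, 82 and 74 px, agree with 105/90/60 mm. Next is the third case.

```bash
python3 -m inch '[[-0.014,0.038,0,0.06,0.7],[-0.028,0.076,0,0.12,0.7],[-0.043,0.114,0,0.18,0.7],[-0.057,0.152,0,0.24,0.7],[-0.072,0.19,0,0.3,0.7],[-0.086,0.228,0,0.37,0.7],[-0.1,0.266,0,0.37,0.7],[-0.115,0.304,0,0.37,0.7]]'
python3 - <<'E'
from h import *
print(delta([537,-204.5,300],.18))
E
```

```text
time: 36.4
tool_pos: [507.3, -50.3, 355.7]
tcp_rot: [-3.141, 0.0, 0.18]
contact_force: [0.1, -0.1, 0.2]
grip_width: 64.2
finger_force: 0.0
[0.0017, 0.1571, 0.0557, -0.0005]
```

```bash
python3 -m inch '[[0,0.04,0.02,0,0.7],[0.001,0.08,0.03,0,0.7],[0.002,0.12,0.045,0,0.7],[0.002,0.157,0.056,0,0.7],[0.002,0.157,0.056,0,0.7],[0.002,0.157,0.056,0,0.7],[0.002,0.157,0.056,0,0.7]]'
python3 - <<'E'
from h import *
p=capture("wrist");print(get_obs()["tool_pos"],delta([537,-204.5,195],.18))
print([p2w(p,d["centre"],16)[:2].round().tolist() for d in tip_of(p,"case1") if d["conf"]>.35])
E
```

```text
time: 36.98
tool_pos: [537.2, -202.1, 299.5]
tcp_rot: [-3.14, 0.001, 0.179]
contact_force: [0.0, -0.5, -0.3]
grip_width: 64.4
finger_force: 0.0
[ 537.33648444 -201.45112845  300.05965833] [-0.0009, 0.0029, 0.1051, 0.0005]
[[538.0, -206.0], [423.0, -219.0]]
```

```bash
python3 -m inch '[[0,0.003,0.04,0,0.7],[0,0.003,0.075,0,0.7],[0,0.003,0.095,0,0.7],[0,0.003,0.104,0,0.7],[0,0.003,0.104,0,0.7],[0,0.003,0.104,0,0.2],[0,0.003,0.104,0,0.2],[0,0.003,0.104,0,0.2]]' && python3 -m inch '[[0,0,0,0,0.2],[0,0,0,0,0.2],[0,0,0,0,0.2],[0,0,0,0,0.2]]' && python3 -m inch '[[0,0,-0.03,0,0.2],[0,0,-0.06,0,0.2],[0,0,-0.1,0,0.2],[0,0,-0.14,0,0.2],[0,0,-0.16,0,0.2],[0,0,-0.16,0,0.2]]'
python3 - <<'E'
from h import *
print(delta([*rk(-29,158),350],.55))
E
```

```text
time: 37.75
tool_pos: [538.7, -205.5, 198.0]
tcp_rot: [3.139, -0.003, 0.18]
contact_force: [0.3, 0.1, 0.2]
grip_width: 49.0
finger_force: 0.0
time: 38.08
tool_pos: [538.4, -205.6, 197.4]
tcp_rot: [3.14, -0.002, 0.18]
contact_force: [-0.8, 0.7, 6.4]
grip_width: 39.4
finger_force: 30.0
time: 38.58
tool_pos: [538.7, -205.8, 362.0]
tcp_rot: [3.135, -0.008, 0.18]
contact_force: [0.7, 0.4, -0.5]
grip_width: 39.9
finger_force: 30.0
[-0.0341, -0.5594, 0.012, -0.3702]
```

```bash
python3 -m inch '[[-0.002,-0.04,0,-0.1,0.2],[-0.005,-0.08,0,-0.2,0.2],[-0.007,-0.12,0,-0.3,0.2],[-0.01,-0.16,0,-0.37,0.2],[-0.012,-0.2,0,-0.37,0.2],[-0.015,-0.24,0,-0.37,0.2],[-0.017,-0.28,0,-0.37,0.2],[-0.019,-0.32,0,-0.37,0.2]]'
python3 - <<'E'
from h import *
print(delta([*rk(-29,158),350],.55))
E
```

```text
time: 39.25
tool_pos: [460.9, 107.6, 355.2]
tcp_rot: [-3.141, 0.001, 0.549]
contact_force: [1.0, 0.8, -0.6]
grip_width: 39.6
finger_force: 30.0
[0.073, -0.226, 0.0052, -0.0007]
```

```bash
python3 -m inch '[[0.012,-0.038,0,0,0.2],[0.024,-0.076,0,0,0.2],[0.037,-0.114,0,0,0.2],[0.049,-0.152,0,0,0.2],[0.061,-0.19,0,0,0.2],[0.073,-0.226,0.01,0,0.2],[0.073,-0.226,0.05,0,0.2],[0.073,-0.226,0.085,0,0.2]]' && python3 -m inch '[[0,0,0,0,0.2],[0,0,0,0,0.2],[0,0,0,0,0.2]]'
python3 - <<'E'
from h import *
p=capture("wrist");print(get_obs()["tool_pos"],delta([*rk(-29,158),207.5],.55))
E
```

```text
time: 39.92
tool_pos: [405.0, 338.9, 269.7]
tcp_rot: [-3.142, -0.002, 0.554]
contact_force: [0.5, -0.1, -1.9]
grip_width: 40.0
finger_force: 30.0
time: 40.17
tool_pos: [406.9, 336.8, 272.1]
tcp_rot: [3.142, -0.001, 0.549]
contact_force: [0.3, 0.1, -0.8]
grip_width: 39.7
finger_force: 30.0
[407.15762892 336.84516766 272.88394509] [-0.0008, -0.0024, 0.0654, -0.0011]
```

```bash
python3 -m inch '[[-0.001,-0.002,0.02,0,0.2],[-0.001,-0.002,0.04,0,0.2],[-0.001,-0.002,0.053,0,0.2],[-0.001,-0.002,0.06,0,0.2],[-0.001,-0.002,0.065,0,0.2],[-0.001,-0.002,0.065,0,0.2],[-0.001,-0.002,0.065,0,0.2]]'; python3 -m inch '[[0,0,0,0,0.6],[0,0,0,0,0.6],[0,0,0,0,0.6],[0,0,0,0,0.6],[0,0,-0.03,0,0.6],[0,0,-0.07,0,0.6],[0,0,-0.11,0,0.7],[0,0,-0.15,0,0.7]]'
python3 - <<'E'
from cases import *
p=capture("wrist");cases(p,[(405,338)])
q=capture("scene");ms=masks([q],"tag");print(fit([q],ms,lambda a,b,c:box(a,b,c,110,40,10),[661,-169,3.14],[6,6,.2]))
for t in ("tag","tag_hole"): print([p2w(q,d["centre"],0)[:2].round() for d in tip_of(q,t) if d["conf"]>.35])
print(rk(-29,158),get_obs()["joint_positions"].round(2),get_obs()["tool_pos"],delta([600,-165,440],1.57))
E
```

```text
time: 40.8
tool_pos: [405.1, 338.2, 207.4]
tcp_rot: [3.142, -0.003, 0.549]
contact_force: [-0.6, -0.1, -1.3]
grip_width: 39.6
finger_force: 30.0
time: 41.47
tool_pos: [404.1, 337.9, 357.6]
tcp_rot: [3.142, 0.001, 0.55]
contact_force: [0.6, -0.4, -1.3]
grip_width: 62.8
finger_force: 0.0
case [402.2  337.49   0.54] [np.float64(0.985)]
(array([ 661.74833424, -166.53130094,    3.14640424]), [np.float64(0.926)])
[array([ 661., -170.])]
[array([ 630., -166.]), array([393., 320.])]
[405.19220669 338.44094485] [ 0.55  0.39  1.6  -0.    1.16  1.57] [404.03910267 337.87985445 355.53082539] [-0.0957, 0.5312, -0.0845, -1.0201]
```

```bash
python3 -m inch '[[-0.001,0.024,-0.01,-0.12,0.7],[-0.002,0.048,-0.02,-0.24,0.7],[-0.004,0.072,-0.03,-0.36,0.7],[-0.005,0.096,-0.04,-0.48,0.7],[-0.006,0.12,-0.05,-0.6,0.7],[-0.008,0.144,-0.06,-0.72,0.7],[-0.009,0.168,-0.06,-0.84,0.7],[-0.01,0.192,-0.06,-0.96,0.7]]'
python3 - <<'E'
from h import *
o=get_obs();print(o["joint_positions"].round(2),delta([590,-80,420],None),3.1416-o["tcp_rot"][2])
E
```

```text
time: 42.38
tool_pos: [496.6, 168.0, 414.5]
tcp_rot: [-3.139, 0.001, 1.516]
contact_force: [1.0, 0.7, -0.5]
grip_width: 64.4
finger_force: 0.0
[ 0.18  0.33  1.51 -0.    1.3   0.24] [-0.2425, 0.1069, -0.0055, 0.0] 1.6258860212208313
```

```bash
python3 -m inch '[[-0.03,0.013,0,-0.12,0.7],[-0.06,0.026,0,-0.24,0.7],[-0.09,0.04,0,-0.36,0.7],[-0.12,0.053,0,-0.48,0.7],[-0.15,0.066,0,-0.6,0.7],[-0.18,0.08,0,-0.72,0.7],[-0.21,0.093,0,-0.84,0.7],[-0.243,0.107,0,-0.96,0.7]]'
python3 - <<'E'
from h import *
o=get_obs();print(o["joint_positions"].round(2),delta([700,-168,380],None),3.1416-o["tcp_rot"][2])
E
```

```text
time: 43.05
tool_pos: [588.4, -81.3, 413.5]
tcp_rot: [-3.14, -0.004, 2.476]
contact_force: [1.1, 0.2, -0.6]
grip_width: 64.1
finger_force: 0.0
[-0.27  0.47  1.31  0.    1.37 -1.17] [-0.1413, 0.0007, 0.0335, 0.0] 0.6656002488546222
```

```bash
python3 -m inch '[[-0.03,0,0,-0.12,0.7],[-0.06,0,0,-0.24,0.7],[-0.09,0,0,-0.36,0.7],[-0.12,0,0,-0.48,0.7],[-0.135,0,0,-0.6,0.7],[-0.135,0,0,-0.666,0.7],[-0.135,0,0,-0.666,0.7],[-0.135,0,0,-0.666,0.7]]'
cat > tag.py <<'E'
from fit import *
p=capture("wrist");save(p,"w9")
ms=masks([p],"tag");print(fit([p],ms,lambda a,b,c:box(a,b,c,110,40,10),[661,-168,3.14],[6,6,.2]))
for t in ("tag","tag_hole"): print(t,[(p2w(p,d["centre"],0)[:2].round(),d["conf"]) for d in tip_of(p,t) if d["conf"]>.25])
print(get_obs()["joint_positions"].round(2),get_obs()["tool_pos"],delta([679.5,-168,182],3.14))
E
python3 tag.py
```

```text
time: 43.72
tool_pos: [694.0, -164.0, 413.4]
tcp_rot: [3.14, -0.004, 3.133]
contact_force: [-0.3, -0.6, 0.2]
grip_width: 64.3
finger_force: 0.0
(array([ 661.  , -168.  ,    3.14]), [])
tag [(array([ 662., -169.]), 0.87)]
tag_hole [(array([ 629., -170.]), 0.77)]
[-0.34  0.71  0.87 -0.    1.56 -1.9 ] [ 693.60564583 -163.48243171  416.01385561] [0.0141, -0.0046, 0.234, -0.005]
```

View pics/w9.png

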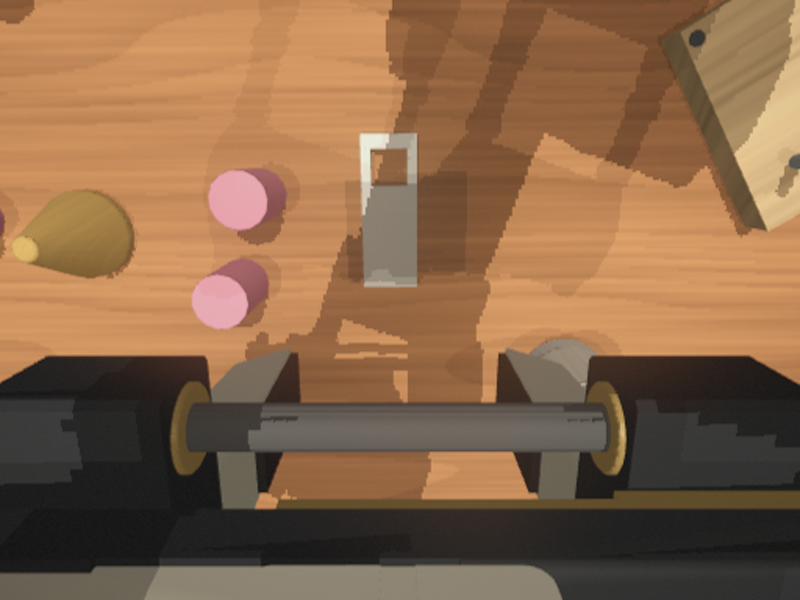

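The tag lies straight, top corners (360,133), (417,133), (417,287) and (363,287), with its hole at (388,166). Compute its centre from these.

```bash
python3 - <<'E'
from h import *
p=capture("wrist");g=lambda u,v,z:p2w(p,[u*512/800-.25,v*512/800-.25],z)[:2].round(1)
for u,v in((360,133),(417,133),(417,286),(363,286)):print(g(u,v,10))
c=np.mean([g(u,v,10) for u,v in((360,133),(417,133),(417,286),(363,286))],0);print("c",c,"hole",g(388.5,166.5,10))
print(delta([c[0]+18,c[1],182],3.14))
E
```

```text
[ 606.6 -188.9]
[ 606.9 -148.8]
[ 717.5 -148.6]
[ 717.2 -189.6]
c [ 662.05  -168.975] hole [ 629.5 -169.1]
[0.0135, -0.0056, 0.2343, -0.0046]
```

```bash
python3 -m inch '[[0.013,-0.005,0.035,-0.005,0.7],[0.013,-0.005,0.07,-0.005,0.7],[0.013,-0.005,0.105,-0.005,0.7],[0.013,-0.005,0.14,-0.005,0.7],[0.013,-0.005,0.17,-0.005,0.7],[0.013,-0.005,0.19,-0.005,0.7],[0.013,-0.005,0.2,-0.005,0.7],[0.013,-0.005,0.2,-0.005,0.7]]'
python3 - <<'E'
from h import *
capture("wrist");print(get_obs()["tool_pos"],delta([680,-169,180],3.1416))
E
```

```text
time: 44.63
tool_pos: [680.1, -168.5, 213.6]
tcp_rot: [3.14, -0.004, 3.141]
contact_force: [-0.8, 0.2, -0.5]
grip_width: 64.4
finger_force: 0.0
[ 680.75452557 -168.74134178  215.83318528] [0.0008, -0.0003, 0.0358, -0.0009]
```

```bash
python3 -m inch '[[0,0,0.015,0,0.7],[0,0,0.027,0,0.7],[0,0,0.035,0,0.7],[0,0,0.036,0,0.7],[0,0,0.036,0,0.7],[0,0,0.036,0,0.2],[0,0,0.036,0,0.2],[0,0,0.036,0,0.2]]' && python3 -m inch '[[0,0,0,0,0.2],[0,0,0,0,0.2],[0,0,0,0,0.2],[0,0,0,0,0.2]]' && python3 -m inch '[[0,0,-0.03,0,0.2],[0,0,-0.06,0,0.2],[0,0,-0.1,0,0.2],[0,0,-0.14,0,0.2],[0,0,-0.17,0,0.2],[0,0,-0.17,0,0.2]]'
python3 - <<'E'
from h import *
capture("wrist");t=rk(40-50,-154);print(t,get_obs()["tool_pos"],delta([*t,350],None),get_obs()["grip_width"])
E
```

```text
time: 45.35
tool_pos: [681.0, -169.0, 180.8]
tcp_rot: [-3.141, 0.001, 3.141]
contact_force: [0.2, 0.2, -0.8]
grip_width: 48.7
finger_force: 0.0
time: 45.68
tool_pos: [680.9, -168.9, 180.6]
tcp_rot: [-3.141, 0.001, 3.141]
contact_force: [0.0, 0.5, 3.4]
grip_width: 38.9
finger_force: 30.0
time: 46.18
tool_pos: [681.6, -169.1, 358.6]
tcp_rot: [-3.137, 0.013, 3.141]
contact_force: [0.4, 0.3, 1.0]
grip_width: 39.5
finger_force: 30.0
[584.46858803  82.38435131] [ 681.21264009 -169.00367106  354.75618551] [0.0969, 0.2513, 0.0048, 0.0] 38.980362737985196
```

```bash
python3 -m inch '[[0.006,0.016,0,0.12,0.2],[0.012,0.031,0,0.24,0.2],[0.018,0.047,0,0.36,0.2],[0.024,0.062,0,0.48,0.2],[0.03,0.078,0,0.6,0.2],[0.036,0.094,0,0.72,0.2],[0.042,0.11,0,0.84,0.2],[0.048,0.125,0,0.96,0.2]]'
python3 - <<'E'
from h import *
t=rk(-11,-154);o=get_obs();print(delta([*t,354],None),o["tcp_rot"][2]-.55)
E
```

```text
time: 46.9
tool_pos: [632.2, -42.9, 347.9]
tcp_rot: [-3.139, -0.003, 2.175]
contact_force: [-1.1, 0.5, -0.5]
grip_width: 39.6
finger_force: 30.0
[0.1303, 0.0309, -0.0061, 0.0] 1.6248981454155074
```

```bash
python3 -m inch '[[0.015,0.004,0,0.12,0.2],[0.03,0.007,0,0.24,0.2],[0.045,0.01,0,0.36,0.2],[0.06,0.014,0,0.48,0.2],[0.075,0.018,0,0.6,0.2],[0.09,0.021,0,0.72,0.2],[0.11,0.026,0,0.84,0.2],[0.13,0.031,0,0.96,0.2]]' && python3 -m inch '[[0,0,0,0.12,0.2],[0,0,0,0.24,0.2],[0,0,0,0.36,0.2],[0,0,0,0.48,0.2],[0,0,0,0.6,0.2],[0,0,0,0.665,0.2],[0,0,0,0.665,0.2],[0,0,0,0.665,0.2]]'
cat > hole.py <<'E'
from h import *
p=capture("wrist");save(p,"w10")
o=get_obs();t=rk(-11,-154);print(o["tool_pos"],o["tcp_rot"],o["grip_width"],delta([*t,300],.55))
f=np.array(o["tool_pos"]);print("tag underside z",f[2]-180.6)
print("hole net",[(p2w(p,d["centre"],f[2]-180.6)[:2].round(),round(d["conf"],2)) for d in tip_of(p,"tag_hole")[:3]],"expected post",rk(40,-154),[(p2w(p,d["centre"],26)[:2].round(),round(d["conf"],2)) for d in tip_of(p,"post")[:3]])
E
python3 hole.py
```

```text
time: 47.57
tool_pos: [583.1, 81.0, 348.0]
tcp_rot: [-3.138, 0.001, 1.214]
contact_force: [0.7, -0.6, -0.0]
grip_width: 39.7
finger_force: 30.0
time: 48.23
tool_pos: [583.6, 80.5, 348.6]
tcp_rot: [-3.14, 0.002, 0.558]
contact_force: [0.7, -0.1, -0.7]
grip_width: 39.2
finger_force: 30.0
[583.63394875  80.45546977 348.91760625] [-3.14060119e+00  1.77008096e-03  5.58126413e-01] 39.584715311088765 [0.0007, -0.0012, 0.0489, 0.0081]
tag underside z 168.31760625198078
hole net [] expected post [627.09481414 108.51871276] [(array([627., 108.]), 0.68)]
```

View pics/w10.png

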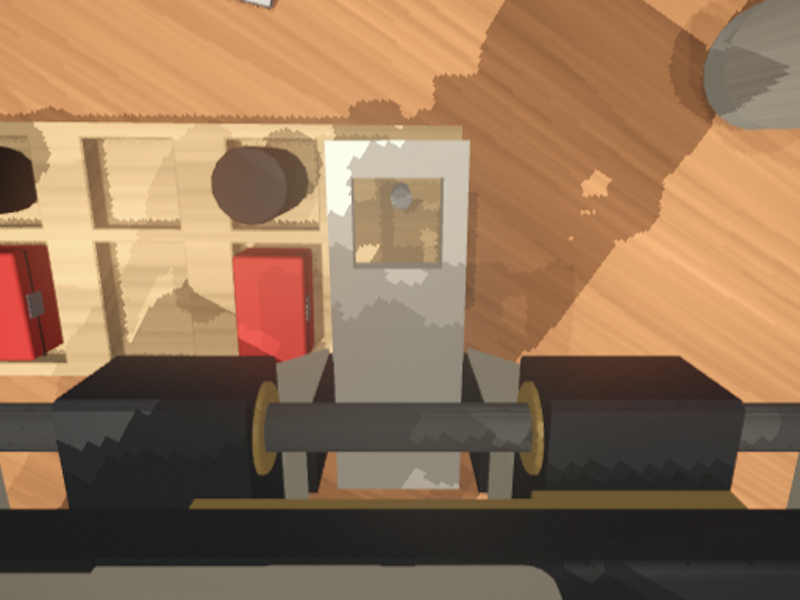

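The tag is held square with its hole at (398,222), and the post top shows through it at (400,197). Check the alignment numerically.

```bash
python3 - <<'E'
from h import *
p=capture("wrist");o=get_obs();z=o["tool_pos"][2]-180.6
g=lambda u,v,z:p2w(p,[u*.64-.25,v*.64-.25],z)[:2]
h=np.mean([g(353,178,z+10),g(442,178,z+10),g(441,268,z+10),g(355,268,z+10)],0);q=g(400.5,193,86)
print(h,q,rk(40,-154))
d=np.array([*(rk(40,-154)-h),0])+o["tool_pos"];d[2]=300;print(delta(d,.55))
E
```

```text
[626.77199139 108.13452369] [629.52517513 108.48747052] [627.09481414 108.51871276]
[0.0005, -0.0002, 0.0496, 0.007]
```

```bash
python3 -m inch '[[0.001,0,0.03,0.007,0.2],[0.001,0,0.06,0.007,0.2],[0.001,0,0.085,0.007,0.2],[0.001,0,0.105,0.007,0.2],[0.001,0,0.12,0.007,0.2],[0.001,0,0.13,0.007,0.2],[0.001,0,0.136,0.007,0.2],[0.001,0,0.136,0.007,0.2]]' && python3 -m inch '[[0,0,0,0,0.2],[0,0,0.003,0,0.2],[0,0,0.005,0,0.2],[0,0,0.005,0,0.2]]'
```

```text
time: 49.1
tool_pos: [584.5, 81.0, 213.1]
tcp_rot: [-3.141, 0.002, 0.549]
contact_force: [0.6, -0.2, -0.4]
grip_width: 39.7
finger_force: 30.0
time: 49.43
tool_pos: [584.7, 81.0, 209.3]
tcp_rot: [3.141, -0.0, 0.549]
contact_force: [-0.3, -0.3, -0.7]
grip_width: 39.1
finger_force: 30.0
```

Lower 2 mm more, open only partway to stay clear of case 1, and retreat.

```bash
python3 -m inch '[[0,0,0.001,0,0.2],[0,0,0.002,0,0.2],[0,0,0.002,0,0.2],[0,0,0.002,0,0.53],[0,0,0.002,0,0.53],[0,0,0.002,0,0.53],[0,0,0.002,0,0.53]]' && python3 -m inch '[[0,0,-0.01,0,0.53],[0,0,-0.03,0,0.53],[0,0,-0.06,0,0.53],[0,0,-0.1,0,0.53],[0,0,-0.14,0,0.53],[-0.03,0,-0.17,0,0.53],[-0.06,0,-0.18,0,0.53],[-0.06,0,-0.18,0,0.53]]'
python3 - <<'E'
from h import *
p=capture("wrist");s=capture("scene")
a=cv2.resize(p["color"],(400,300));c=s["color"][140:220,215:322];c=cv2.resize(c,(400,300),interpolation=cv2.INTER_CUBIC);f=cv2.resize(s["color"],(400,300))
t=cv2.resize(capture("top")["color"],(400,300))
cv2.imwrite("pics/f.png",np.vstack([np.hstack([a,c]),np.hstack([f,t])])[:,:,::-1])
E
```

```text
time: 50.02
tool_pos: [584.7, 81.0, 207.1]
tcp_rot: [3.141, -0.0, 0.549]
contact_force: [-0.6, 0.1, 0.3]
grip_width: 48.3
finger_force: 0.0
time: 50.68
tool_pos: [530.7, 48.3, 391.5]
tcp_rot: [3.138, -0.003, 0.548]
contact_force: [0.9, 0.5, 0.3]
grip_width: 48.3
finger_force: 0.0
```

View pics/f.png

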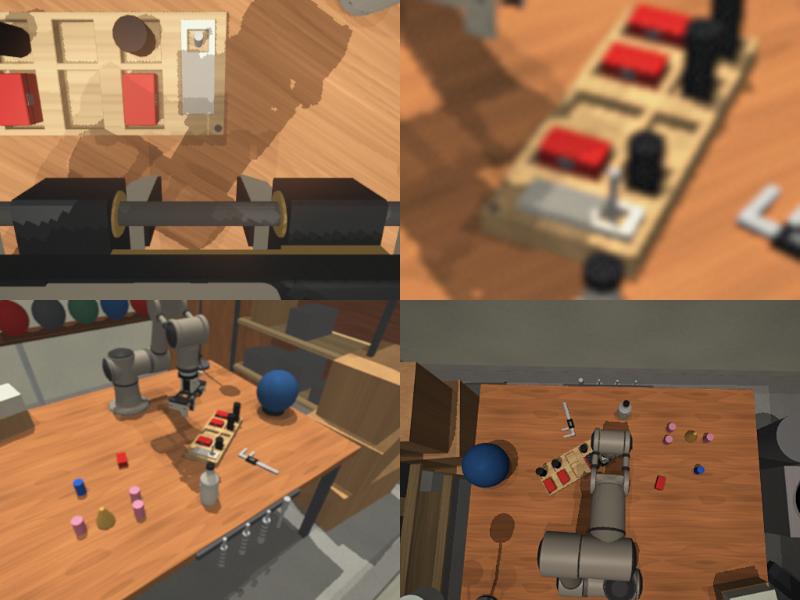

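The composite shows the tag flat over the post (198,37), slugs in pockets 1, 3 and 4, and cases down in wells 1, 3 and 4. The spare case is on the counter at (122,460) and the bystanders haven't moved. Handing in.

```bash
python3 -c "
from plant import *
print(close_job())"
```

```text
the job is handed in; nothing more can be done
None
```

I loaded the rack and handed the job in at about 51 s: slugs 60, 90 and 105 mm are in pockets 1, 3 and 4 (75 mm was missing today), a case is in the well in front of each, the spare case is on the counter, and the tag lies flat over the post.

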